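# Load converter modules on a mounting panel in a turn-over frame

### The arm

A 6-joint arm with a two-finger parallel gripper is mounted at the origin on a cart in front of the work surface, level with it; the furniture and walls round the work are solid. World frame = base frame: x ahead of the robot, y to its left, z up, the work surface at z = 0. Lengths are in m, angles in rad, forces in N, time in s.
With the tool pointing down it reaches from about 0.35 to 0.775 m from the base axis. Payload 7.3 kg.
Tool frame: the origin (TCP) lies at the very end of the fingers, on their centre line; the grasp point (between the pads) lies 19 mm behind it; z points along the fingers, y is the line along which they close (so a half turn about z gives the same grasp; the last joint's range is limited). The gripper opens to 92 mm and grips with 3 to 60 N. Pads are 19 mm wide; open, the fingers measure 130 mm over their backs; the gripper's body (75 mm by 190 mm) begins 47 mm behind the grasp point.
Start: joints at [-1.422, 0.342, 1.524, -0, 1.275, -0.146], TCP at [0.153, -0.502, 0.227] pointing down, gripper open.
Joint ranges: [-2.53, 2.53], [-0.77, 2.02], [0.04, 2.7], [-1, 4.14], [0.28, 2.66], [-3.11, 3.11]. Speed limits (rad/s): [2.57, 2.57, 3.14, 3.14, 3.14, 3.14].

### API

Orientations are given as [roll, pitch, yaw] about the fixed x, y, z axes, in that order (R = Rz(yaw) Ry(pitch) Rx(roll)).
In Python, from cell import * gives the robot as it stands.
- The arm moves only by the tool step_arm, never from a script. Its argument "commands" is a list of rows, each a list of 7 numbers: the opening, from 0 (shut) to 1 (fully open), then the shift along the world's x, y, z in cm, then the turn, a rotation vector about the world's x, y, z in rad. A call has 1 to 5 rows; each row is the pose to reach, as a shift and turn from the pose commanded when the call began; what a row does not reach only later rows make up. A row lasts 1/12 s, in which the tool goes at most 41.7 mm and 7.16 degrees, less where a joint would pass 70% of its speed; a pose out of reach is approached as far as the arm can. A call with a gripper value outside its range is refused whole. The fingers move at their own pace and stop on an object; "grip_force" is the grip in N (left out, the last holds). Time passes only in rows, so rows that repeat a pose let the fingers close. It gives the time, the measured TCP pose, the force, the opening and the grip force at its end, in the units of the state.
- observe(): the state, without advancing time (a new reading comes with each control period).
- read_camera(name): name is "side" or "top" or "wrist"; returns the picture (400x640x3 uint8, red, green, blue); there is no depth.
- camera_model(name): a dict with "vfov" (degrees; the focal length in pixels is half the picture's height over the tangent of half this angle, whatever the lens; pixels are square), "cx", "cy" (the principal point, pixels), "world_to_cam" (4x4, takes a point from world to camera coordinates). Camera axes: x right, y up, looking along -z (the intrinsics and any distortion apply to the point x, -y, -z); pixel columns grow to the right and rows downward; lengths in m; the calibration is good to about 2 mm. The wrist camera is an equidistant fisheye: a pixel r from the principal point sees the ray r / f radians off the axis. A picture is of the moment at which its call begins: read the wrist's pose just before it. camera_model takes no time and is no camera call; for the wrist camera it gives the pose at the moment of the call.
- hand_in(): hands the job in; it is judged then, once.
The state is a dict: "time": time; "qpos": joint angles; "qvel": joint speeds; "joint_efforts": joint torques, N m; "tool_pos": TCP position; "tool_rot": TCP orientation; "contact_force": force on the tool from outside, world axes, zero at the start; "torque": the same for the moment, N m; "opening": finger opening in m; "grip_force": force on a finger pad.
Only numpy, scipy, OpenCV 4.12 (cv2) and the standard library are available. Lean on these libraries where they do the work, as an engineer would, in place of code of your own. Each camera call takes 0.05 s, during which the arm holds its last target. There are 200 camera calls.

### The job

The mounting panel is in the turn-over frame with its stud side down: loosen the frame's wing knob, swing the panel over by its bar until it lies level with the studs up, and lock it with the knob. Fit every converter module from the desk on its own pair of studs, the large ends of its two keyholes over the stud heads and the narrow ends pointing to the bar, then slide it away from the bar until it is locked fully home. Finally loosen the knob, lift the bar so that the loaded panel leans towards the robot at about 60 degrees from level, and lock the frame again, leaving the loupe on the bench where it is.

Things in the scene. Friction and masses are not known exactly. Their poses are not given: they have to be found in the camera images.
- panel_frame (a joint): angle of the turning panel, rad. 0: level, studs up, bar on the far side, at a stop; as it grows the bar rises; pi/2: upright, bar on top, studs towards the robot; 3.14: studs down, bar on the near side, at the other stop. Knob loose: turns with 1 to 2 N at the bar and stays where left; knob tight: a brake holds against about 10 N at the bar
- lock_knob (a joint): angle of the black wing knob that clamps the frame's brake, rad: 0 fully loose, 1.4 fully tight (a stop at each). Clockwise from above tightens. The brake bites from about 0.4 and holds firmly above 1.1. It stays where left; turning takes up to 0.25 N m
- knob_grip (a point): in the knob's wing, on the knob's vertical axis, 206 mm above the bench, over the left-hand post. Wing 52 mm long along this point's x, 11 mm thick, 22 mm tall, its top 10 mm above this point; the top of the bracket below it (30 x 44 mm) lies 22 mm below this point. Loose, the wing lies along the frame's x axis
- frame_axis (a point): middle of the panel's turning axis, 140 mm above the bench, fixed to the stand: x away from the robot, y to the left along the axis, z up. Stand: base 150 x 310 x 12 mm, grey posts 40 x 24 mm at y = +135 and -135 mm, 170 to 184 mm high; the knob's axis stands at x 0, y +115 mm
- turn_bar (a point): middle of the round steel bar for turning the panel, 12 mm thick, parallel to the turning axis and 115 mm from it, free over 95 mm between its two arms, with a 29 mm open gap between bar and panel rail. The black hard case behind is 107 mm high. This point turns with the panel: x from the axis to the bar, y along the axis, z out of the stud face
- studs_1 (a point): left-hand stud pair: point on the panel's face (1.5 mm off the turning axis) midway between two shoulder studs at x = +42.5 and -42.5 mm; x points across the panel to the bar, y along the turning axis, z out of the face. Neck 5 mm thick; head 12 mm across, underside 5 mm and top 9 mm above the face. Panel 146 x 200 mm, dark rails round it, outer edge 80 mm from the axis, 3 mm above the face
- studs_2 (a point): the same for the middle stud pair, on the turning axis' middle, 62 mm to the right of studs_1
- studs_3 (a point): the same for the right-hand stud pair, 62 mm to the right of studs_2
- module_1: converter module, 0.16 kg: black finned body 50 (x) x 46 (y) x 40 mm high on a plate 120 x 46 x 3 mm with a keyhole in each end. Origin: underside, midway between the two 16 mm holes (x = +42.5, -42.5 mm); body x -20 to 30, plate x -55 to 65 mm, z up. From each hole an 8 mm slot runs to +x; a stud goes 14 mm along it. Grey terminal strip on top at the -x end of the body
- module_2: a like module (any may be absent; all fit any stud pair). With module and studs axes alike, its origin lies on the studs point when the holes are over the heads, and 14 mm from it towards the studs' -x when locked home, flat on the face. Take it by the body's two end faces (50 mm apart), fingertips 12 mm or more above its underside, clear of ears and stud heads
- module_3: a third such module, as module_1 and module_2
- loupe: black stand loupe, 44 mm across, 31 mm high, on the bench left of the hard case; leave it alone

How it is judged:
By the outcome, as a careful person would: the job done as asked, in the order asked, and still so for the second after the job is handed in, with the robot touching nothing.
Of module_1, module_2, module_3 only 2 to 3 are there at a start; the rules pass over those that are not, and their reading is None.
At some moment in a run one of module_1, module_2, module_3 may be knocked a few centimetres aside while the robot is not near it.
It also fails if it takes over 210 s, if anything falls off the work surface, if the arm or the gripper's body presses on something with over 40 N, if the wrist force passes 120 N, or if a joint passes its speed limit or range.

## Working session

There is one attempt and no reset: what is moved stays moved. The work goes in short steps, Python scripts to look and compute and a tool call to move; the robot and the scene stay as the last step left them, time stands still between calls to the robot, and variables do not carry over. Pictures are saved under pics/ and viewed, at most 14 in all, crops included, and the job is handed in when it is done.

Besides the shell and the picture viewer there is one more tool, called after ">>>" as name([rows], argument=value, ...), one row to a line, values as JSON. step_arm: Moves the arm, as the interface text tells. Its arguments: {"type":"object","properties":{"commands":{"type":"array"},"grip_force":{"type":"number"}},"required":["commands"]}

```bash
ls; mkdir -p pics
python3 - <<'E'
from cell import *
import cv2
for n in ("side","top"):
    m=camera_model(n); print(n,m)
    cv2.imwrite(f"pics/{n}0.png",read_camera(n)[:,:,::-1])
s=observe(); print(s)
E
```

```text
pics
side {'vfov': 55.874573747364934, 'cx': 312.0885656482085, 'cy': 200.41289880570116, 'world_to_cam': array([[-0.93415326, -0.35645797,  0.01718719,  0.53831251],
       [ 0.15297171, -0.35644436,  0.92170878, -0.16886904],
       [-0.32242417,  0.86364641,  0.38750165, -0.92336803],
       [ 0.        ,  0.        ,  0.        ,  1.        ]])}
top {'vfov': 43.91304882459191, 'cx': 320.80903611202194, 'cy': 192.29921005576807, 'world_to_cam': array([[ 1.24955302e-02, -9.99917256e-01,  3.05651432e-03,
         1.19809957e-01],
       [ 9.90148122e-01,  1.27996781e-02,  1.39437673e-01,
        -5.41073743e-01],
       [-1.39465258e-01,  1.28405426e-03,  9.90226132e-01,
        -1.56416419e+00],
       [ 0.00000000e+00,  0.00000000e+00,  0.00000000e+00,
         1.00000000e+00]])}
{'time': 0.1, 'qpos': array([-1.42199258e+00,  3.42677183e-01,  1.52492811e+00, -4.51841329e-05,
        1.27542557e+00, -1.46007940e-01]), 'qvel': array([-0.00038025, -0.00213428, -0.00262724, -0.00058891,  0.00065253,
        0.00125858]), 'joint_efforts': array([ 1.81627984e-03, -4.32004738e+01, -2.44694138e+01,  7.19330111e-02,
        5.26359421e-02, -4.56839030e-05]), 'tool_pos': array([ 0.15249141, -0.50197228,  0.22609964]), 'tool_rot': array([-3.14016346e+00, -1.66495734e-04,  2.94824750e-01]), 'contact_force': array([ 0.14969713,  0.42473162, -0.29555396]), 'torque': array([-0.03390657, -0.01745733,  0.00407023]), 'grip_force': 0.0, 'opening': 0.09178797188794359}
```

View pics/top0.png

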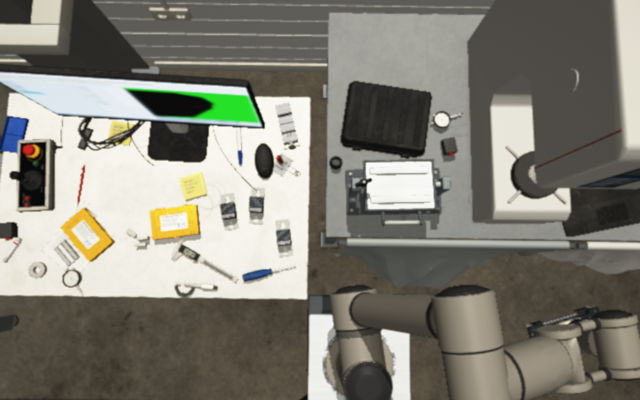

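View pics/side0.png

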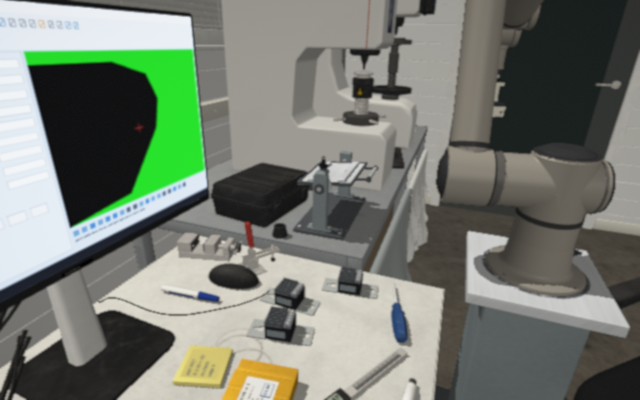

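The top view shows three modules at about (228,212), (256,207) and (283,238). The frame is near (400,190) with the knob at about (366,183) and the bar near (403,221). I'll zoom in on these.

```bash
cat > h.py <<'E'
from cell import *
import cv2, numpy as np
from scipy.spatial.transform import Rotation as R
def ray(n,u,v,m=None):
    m=m or camera_model(n); f=200/np.tan(np.radians(m["vfov"]/2))
    a=(u-m["cx"])/f; b=(v-m["cy"])/f
    if n=="wrist":
        r=np.hypot(a,b); s=np.sin(r)/r if r>1e-9 else 1; d=np.array([a*s,-b*s,-np.cos(r)])
    else: d=np.array([a,-b,-1])
    T=np.linalg.inv(m["world_to_cam"]); return T[:3,3],T[:3,:3]@d
def pt(n,u,v,z,m=None):
    o,d=ray(n,u,v,m); return o+d*(z-o[2])/d[2]
def proj(n,p,m=None):
    m=m or camera_model(n); f=200/np.tan(np.radians(m["vfov"]/2))
    c=m["world_to_cam"]@np.r_[p,1]; a=np.array([c[0],-c[1]]); w=-c[2]
    if n=="wrist":
        t=np.arctan2(np.hypot(*a),w); a=a/np.hypot(*a)*t
    else: a=a/w
    return f*a+[m["cx"],m["cy"]]
def snap(n,name,box=None,k=1):
    m=camera_model(n); im=read_camera(n)[:,:,::-1].copy()
    cv2.imwrite(f"pics/{name}_full.png",im)
    if box: im=im[box[1]:box[3],box[0]:box[2]]
    if k!=1: im=cv2.resize(im,None,fx=k,fy=k,interpolation=cv2.INTER_CUBIC)
    cv2.imwrite(f"pics/{name}.png",im); return m
E
python3 - <<'E'
from h import *
im=cv2.imread("pics/top0.png")[150:260,205:455]
cv2.imwrite("pics/top0c.png",cv2.resize(im,None,fx=3.2,fy=3.2,interpolation=cv2.INTER_CUBIC))
for u,v,z in [(228,212,.04),(256,207,.04),(283,238,.04),(366,183,.21),(403,221,.14),(335,162,.03),(385,115,.107)]: print(u,v,pt("top",u,v,z).round(3))
E
```

```text
228 212 [0.472 0.423 0.04 ]
256 207 [0.489 0.334 0.04 ]
283 238 [0.391 0.245 0.04 ]
366 183 [ 0.544 -0.003  0.21 ]
403 221 [ 0.441 -0.121  0.14 ]
335 162 [0.641 0.081 0.03 ]
385 115 [ 0.779 -0.073  0.107]
```

View pics/top0c.png

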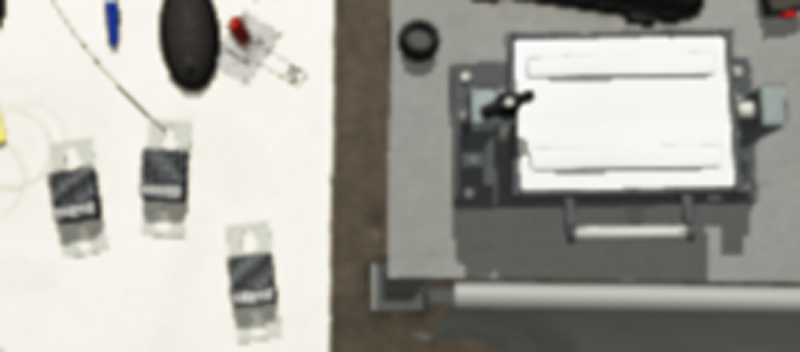

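>>> step_arm([
  [1, 5, 12, 13, 0, 0, 0.43],
  [1, 5, 12, 13, 0, 0, 0.43],
  [1, 5, 12, 13, 0, 0, 0.43],
  [1, 5, 12, 13, 0, 0, 0.43],
  [1, 5, 12, 13, 0, 0, 0.43],
])

```text
time: 0.52
tool_pos: [0.2038, -0.3803, 0.3606]
tool_rot: [3.137, 0.001, 0.729]
contact_force: [0.3, -1.0, -0.1]
opening: 0.092
grip_force: 0.0
```

>>> step_arm([
  [1, 13.7, 16.2, 0, 0, 0, 0.43],
  [1, 13.7, 16.2, 0, 0, 0, 0.43],
  [1, 13.7, 16.2, 0, 0, 0, 0.43],
  [1, 13.7, 16.2, 0, 0, 0, 0.43],
  [1, 13.7, 16.2, 0, 0, 0, 0.43],
])

```text
time: 0.93
tool_pos: [0.3377, -0.2214, 0.3567]
tool_rot: [3.142, 0.0, 1.157]
contact_force: [0.5, -1.2, 0.1]
opening: 0.0917
grip_force: 0.0
```

>>> step_arm([
  [1, 11, 17, 0, 0, 0, 0.415],
  [1, 11, 17, 0, 0, 0, 0.415],
  [1, 11, 17, 0, 0, 0, 0.415],
  [1, 11, 17, 0, 0, 0, 0.415],
  [1, 11, 17, 0, 0, 0, 0.415],
])

```text
time: 1.35
tool_pos: [0.4478, -0.0507, 0.3566]
tool_rot: [-3.142, -0.0, 1.573]
contact_force: [0.8, -0.9, 0.3]
opening: 0.0918
grip_force: 0.0
```

Run:
```python
from h import *
s=observe(); print(s["time"],s["tool_pos"],s["tool_rot"],s["qpos"].round(2)); snap("wrist","w1")
m=camera_model("wrist"); print(m["vfov"],m["cx"],m["cy"],np.linalg.inv(m["world_to_cam"]).round(3))
```

```text
1.35 [ 0.44780349 -0.05069364  0.35656269] [-3.14152535e+00 -3.51968095e-04  1.57324128e+00] [-0.28  0.13  1.45  0.    1.56 -0.29]
65.70646984690485 323.669365442985 202.14296787598437 [[ 1.    -0.004 -0.003  0.449]
 [ 0.004  0.966  0.26   0.025]
 [ 0.002 -0.26   0.966  0.514]
 [ 0.     0.     0.     1.   ]]
```

View pics/w1.png

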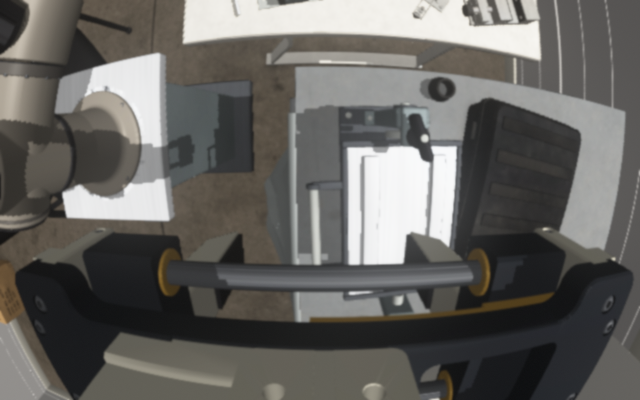

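The wrist view shows the knob at about (422,137), with its wing running from (414,118) to (428,158). The bar is along x≈317 from its left end at v=185, and the loupe is at (440,88).

Run:
```python
from h import *
for u,v,z in [(422,137,.212),(425,138,.216),(414,118,.216),(428,158,.216),(317,190,.14),(317,260,.14),(346,147,.145),(458,147,.145),(345,292,.145),(440,88,.03),(465,220,.107),(335,108,.01),(343,182,.145)]: print(u,v,pt("wrist",u,v,z).round(4))
print("top",pt("top",205+510/3.2,150+103/3.2,.212))
for a,b in[(572,235),(690,232),(512,38),(735,38),(735,190),(512,190)]: print(pt("top",205+a/3.2,150+b/3.2,.143).round(4))
```

```text
422 137 [0.5479 0.0116 0.212 ]
425 138 [0.5499 0.0109 0.216 ]
414 118 [0.5376 0.0302 0.216 ]
428 158 [ 0.5542 -0.0091  0.216 ]
317 190 [ 0.4416 -0.0603  0.14  ]
317 260 [ 0.4413 -0.1557  0.14  ]
346 147 [ 0.4762 -0.0063  0.145 ]
458 147 [ 0.6199 -0.0014  0.145 ]
345 292 [ 0.4799 -0.203   0.145 ]
440 88 [0.6368 0.0857 0.03  ]
465 220 [ 0.6609 -0.1115  0.107 ]
335 108 [0.4678 0.0457 0.01  ]
343 182 [ 0.4733 -0.049   0.145 ]
top [0.54602562 0.00166913 0.212     ]
[ 0.4331 -0.0625  0.143 ]
[ 0.4373 -0.1728  0.143 ]
[ 0.6199 -0.0064  0.143 ]
[ 0.6226 -0.2185  0.143 ]
[ 0.4773 -0.2157  0.143 ]
[ 0.4746 -0.0064  0.143 ]
```

>>> step_arm([
  [0.5, 9.8, 5.8, -9, 0, 0, 0.35],
  [0.5, 9.8, 5.8, -9, 0, 0, 0.35],
  [0.5, 9.8, 5.8, -9, 0, 0, 0.35],
  [0.5, 9.8, 5.8, -9, 0, 0, 0.35],
  [0.5, 9.8, 5.8, -9, 0, 0, 0.35],
])

```text
time: 1.82
tool_pos: [0.5453, 0.0066, 0.2621]
tool_rot: [-3.135, -0.004, 1.922]
contact_force: [-0.5, -0.6, -1.2]
opening: 0.0631
grip_force: 0.0
```

Run:
```python
from h import *
s=observe(); print(s["time"],s["tool_pos"],s["tool_rot"]); m=snap("wrist","w2",(220,100,540,340),2.5)
np.save("m2.npy",m,allow_pickle=True)
print(proj("wrist",s["tool_pos"]))
```

```text
1.8167 [0.54534455 0.00656345 0.26210976] [-3.13547894 -0.00391657  1.92215265]
[326.08964875 249.36885075]
```

View pics/w2.png

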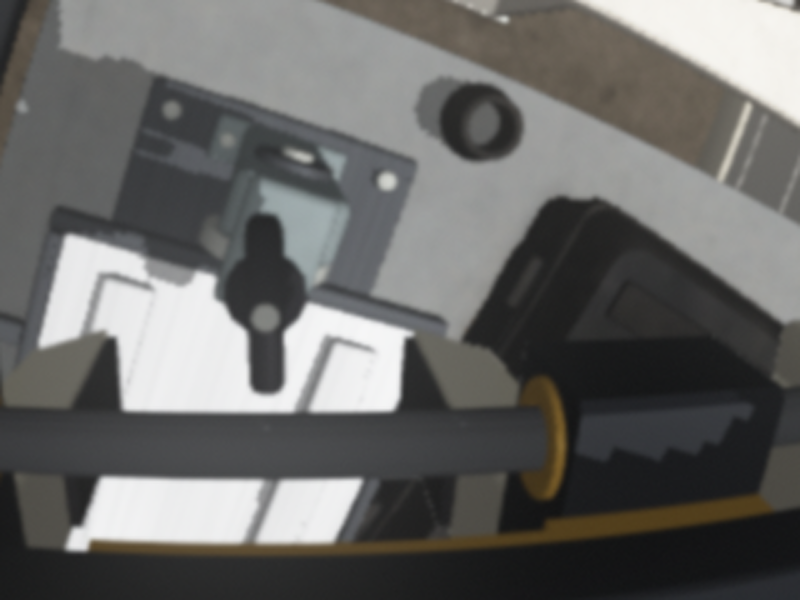

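The wing lies along the tool's x axis in the image, from (265,215) to (267,392) in the crop, with the dot at (265,318).

Run:
```python
from h import *
m=np.load("m2.npy",allow_pickle=True).item()
for a,b,z in [(265,318,.218),(265,215,.216),(267,392,.216),(172,110,.012),(387,180,.012),(58,210,.145),(443,325,.145),(266,304,.216)]: print(a,b,pt("wrist",220+a/2.5,100+b/2.5,z,m).round(4))
```

```text
265 318 [0.5466 0.006  0.218 ]
265 215 [0.5367 0.0329 0.216 ]
267 392 [ 0.5553 -0.0159  0.216 ]
172 110 [0.4865 0.0285 0.012 ]
387 180 [0.607 0.033 0.012]
58 210 [ 0.4692 -0.0057  0.145 ]
443 325 [0.6212 0.0021 0.145 ]
266 304 [0.5457 0.0093 0.216 ]
```

>>> step_arm([
  [0.5, 0, 0.1, -7, 0, 0, 0],
  [0.5, 0, 0.1, -7, 0, 0, 0],
  [0, 0, 0.1, -7, 0, 0, 0],
  [0, 0, 0.1, -7, 0, 0, 0],
  [0, 0, 0.1, -7, 0, 0, 0],
], grip_force=20)

```text
time: 2.28
tool_pos: [0.546, 0.005, 0.1994]
tool_rot: [3.138, 0.002, 1.919]
contact_force: [0.2, 0.0, 0.4]
opening: 0.0305
grip_force: 0.0
```

>>> step_arm([
  [0, 0, 0, 0, 0, 0, 0],
  [0, 0, 0, 0, 0, 0, 0],
  [0, 0, 0, 0, 0, 0, 0],
  [0, 0, 0, 0, 0, 0, 0],
])

```text
time: 2.62
tool_pos: [0.5469, 0.0056, 0.1992]
tool_rot: [3.136, 0.002, 1.92]
contact_force: [3.4, 0.4, 6.1]
opening: 0.0109
grip_force: 21.4
```

>>> step_arm([
  [0, 0, 0, 0, 0, 0, 0.12],
  [0, 0, 0, 0, 0, 0, 0.24],
  [0, 0, 0, 0, 0, 0, 0.36],
  [0, 0, 0, 0, 0, 0, 0.48],
  [0, 0, 0, 0, 0, 0, 0.6],
])

```text
time: 3.03
tool_pos: [0.5466, 0.0053, 0.1992]
tool_rot: [3.139, 0.005, 2.525]
contact_force: [0.9, 0.0, 8.4]
opening: 0.0112
grip_force: 22.4
```

>>> step_arm([
  [0, 0, 0, 0, 0, 0, 0.12],
  [0, 0, 0, 0, 0, 0, 0.24],
  [0, 0, 0, 0, 0, 0, 0.36],
  [0, 0, 0, 0, 0, 0, 0.48],
  [0, 0, 0, 0, 0, 0, 0.6],
])

```text
time: 3.45
tool_pos: [0.5464, 0.0049, 0.1992]
tool_rot: [-3.14, 0.005, 3.125]
contact_force: [-0.3, -1.8, 6.8]
opening: 0.0108
grip_force: 22.4
```

>>> step_arm([
  [0, 0, 0, 0, 0, 0, 0.07],
  [0, 0, 0, 0, 0, 0, 0.07],
])

```text
time: 3.62
tool_pos: [0.5464, 0.0049, 0.1992]
tool_rot: [-3.14, 0.005, -3.09]
contact_force: [0.1, -2.0, 7.7]
opening: 0.0112
grip_force: 21.8
```

Run:
```python
from h import *
s=observe(); print(s["tool_pos"],s["tool_rot"],s["torque"],s["contact_force"])
```

```text
[0.54643806 0.00489527 0.19923566] [-3.13987984  0.00489389 -3.09035423] [-0.26345699 -0.11030916 -0.37862773] [ 0.14066454 -1.95821367  7.72563756]
```

>>> step_arm([
  [0.3, 0, 0, 0, 0, 0, 0],
  [0.3, 0, 0, 0, 0, 0, 0],
  [0.3, 0, 0, 8, 0, 0, 0],
  [0.3, 0, 0, 8, 0, 0, 0],
  [0.3, 0, 0, 8, 0, 0, 0],
])

```text
time: 4.03
tool_pos: [0.5481, 0.0053, 0.2852]
tool_rot: [-3.139, 0.014, -3.093]
contact_force: [0.2, -0.1, 0.7]
opening: 0.0277
grip_force: 0.0
```

>>> step_arm([
  [0.3, -11, -12, 0, 0, 0, -0.12],
  [0.3, -11, -12, 0, 0, 0, -0.24],
  [0.3, -11, -12, 0, 0, 0, -0.36],
  [0.3, -11, -12, 0, 0, 0, -0.48],
  [0.3, -11, -12, 0, 0, 0, -0.6],
])

```text
time: 4.45
tool_pos: [0.4316, -0.118, 0.2776]
tool_rot: [-3.139, 0.001, 2.58]
contact_force: [1.2, 0.8, 0.3]
opening: 0.0276
grip_force: 0.0
```

>>> step_arm([
  [0.3, 0, 0, 0, 0, 0, -0.12],
  [0.3, 0, 0, 0, 0, 0, -0.24],
  [0.3, 0, 0, 0, 0, 0, -0.36],
  [0.3, 0, 0, 0, 0, 0, -0.48],
  [0.3, 0, 0, 0, 0, 0, -0.6],
])

```text
time: 4.87
tool_pos: [0.4351, -0.1144, 0.2775]
tool_rot: [3.141, 0.001, 1.984]
contact_force: [-0.9, 0.8, 0.5]
opening: 0.0276
grip_force: 0.0
```

>>> step_arm([
  [0.3, 0, 0, -6, 0, 0, -0.12],
  [0.3, 0, 0, -6, 0, 0, -0.24],
  [0.3, 0, 0, -6, 0, 0, -0.38],
  [0.3, 0, 0, -6, 0, 0, -0.38],
])

```text
time: 5.2
tool_pos: [0.4346, -0.1141, 0.2162]
tool_rot: [-3.14, -0.001, 1.605]
contact_force: [0.1, -0.2, 0.4]
opening: 0.0273
grip_force: 0.0
```

Run:
```python
from h import *
s=observe(); print(s["time"],s["tool_pos"],s["tool_rot"]); m=snap("wrist","w3",(200,80,520,320),2.5)
np.save("m3.npy",m,allow_pickle=True)
```

```text
5.2 [ 0.43462785 -0.11412145  0.21624821] [-3.14042244e+00 -5.70736302e-04  1.60502727e+00]
```

View pics/w3.png

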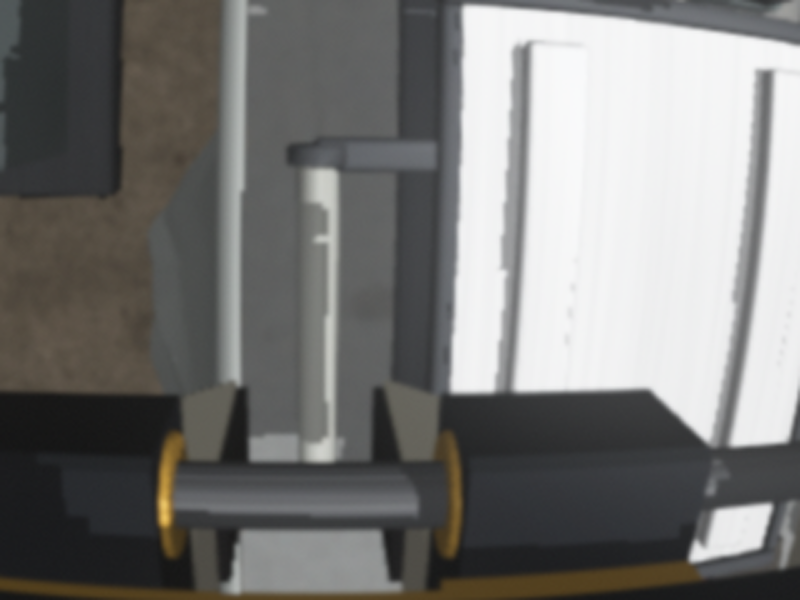

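>>> step_arm([
  [0.3, 0.1, 0, -9.2, 0, 0, 0],
  [0.3, 0.1, 0, -9.2, 0, 0, 0],
  [0.3, 0.1, 0, -9.2, 0, 0, 0],
  [0, 0.1, 0, -9.2, 0, 0, 0],
  [0, 0.1, 0, -9.2, 0, 0, 0],
], grip_force=5)

```text
time: 5.67
tool_pos: [0.437, -0.1147, 0.1262]
tool_rot: [3.14, 0.001, 1.611]
contact_force: [0.1, 0.1, 1.2]
opening: 0.0184
grip_force: 0.0
```

>>> step_arm([
  [0, 0, 0, 0, 0, 0, 0],
  [0, 0, 0, 0, 0, 0, 0],
  [0, 0, 0, 0, 0, 0, 0],
])

```text
time: 5.92
tool_pos: [0.4367, -0.1149, 0.1263]
tool_rot: [3.139, 0.002, 1.61]
contact_force: [-3.4, -2.6, 0.8]
opening: 0.0119
grip_force: 5.0
```

>>> step_arm([
  [0, 0.25, 0.01, 2.39, 0, 0, 0],
  [0, 0.99, 0.04, 4.68, 0, 0, 0],
  [0, 2.2, 0.09, 6.76, 0, 0, 0],
  [0, 3.8, 0.15, 8.55, 0, 0, 0],
  [0, 5.75, 0.23, 9.96, 0, 0, 0],
])

```text
time: 6.33
tool_pos: [0.4931, -0.1123, 0.2276]
tool_rot: [3.141, 0.002, 1.61]
contact_force: [-3.4, -2.4, 2.7]
opening: 0.0117
grip_force: 5.0
```

>>> step_arm([
  [0, 2.2, 0.09, 0.98, 0, 0, 0],
  [0, 4.55, 0.18, 1.48, 0, 0, 0],
  [0, 6.95, 0.28, 1.48, 0, 0, 0],
  [0, 9.3, 0.37, 0.98, 0, 0, 0],
  [0, 11.5, 0.46, 0, 0, 0, 0],
])

```text
time: 6.75
tool_pos: [0.6107, -0.1077, 0.227]
tool_rot: [3.137, 0.002, 1.61]
contact_force: [-1.5, -2.9, 1.0]
opening: 0.0117
grip_force: 5.0
```

>>> step_arm([
  [0, 1.95, 0.08, -1.41, 0, 0, 0],
  [0, 3.55, 0.14, -3.2, 0, 0, 0],
  [0, 4.76, 0.19, -5.28, 0, 0, 0],
  [0, 5.5, 0.22, -7.57, 0, 0, 0],
  [0, 5.75, 0.23, -9.7, 0, 0, 0],
])

```text
time: 7.17
tool_pos: [0.6661, -0.1053, 0.1268]
tool_rot: [-3.14, 0.0, 1.61]
contact_force: [-10.3, -0.9, 8.2]
opening: 0.012
grip_force: 5.0
```

>>> step_arm([
  [0, 0, 0, -0.3, 0, 0, 0],
  [0, 0, 0, -0.3, 0, 0, 0],
  [0, 0, 0, -0.3, 0, 0, 0],
])

```text
time: 7.42
tool_pos: [0.6659, -0.1049, 0.1253]
tool_rot: [-3.141, -0.0, 1.61]
contact_force: [-3.2, 0.2, -1.8]
opening: 0.0115
grip_force: 5.0
```

Run:
```python
from h import *
s=observe(); print(s["time"],s["tool_pos"],s["tool_rot"],s["contact_force"]); m=snap("top","t4",(205,150,455,260),3.2)
```

```text
7.4167 [ 0.6658921  -0.1048783   0.12533403] [-3.14149774e+00 -3.73739504e-04  1.60990476e+00] [-3.15696727  0.17987857 -1.76885468]
```

View pics/t4.png

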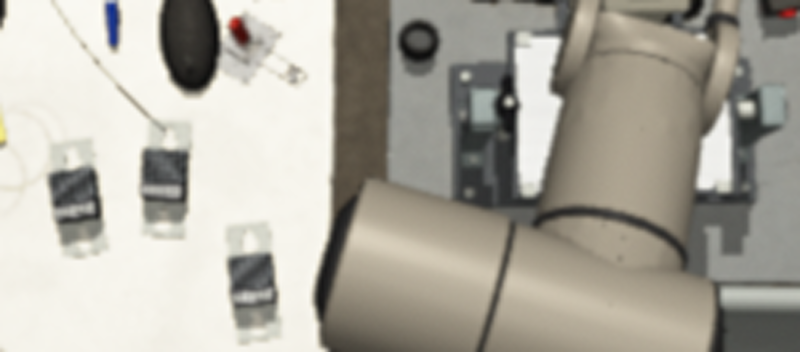

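>>> step_arm([
  [0.3, 0, 0, 0, 0, 0, 0],
  [0.3, 0, 0, 0, 0, 0, 0],
  [0.3, 0, 0, 15.5, 0, 0, 0],
  [0.3, 0, 0, 15.5, 0, 0, 0],
  [0.3, 0, 0, 15.5, 0, 0, 0.12],
])

```text
time: 7.88
tool_pos: [0.6661, -0.105, 0.2518]
tool_rot: [3.14, 0.0, 1.729]
contact_force: [1.0, -0.3, -0.3]
opening: 0.0277
grip_force: 0.0
```

>>> step_arm([
  [0.3, -12, 11, 2, 0, 0, 0.12],
  [0.3, -12, 11, 2, 0, 0, 0.24],
  [0.3, -12, 11, 2, 0, 0, 0.36],
  [0.3, -12, 11, 2, 0, 0, 0.48],
  [0.3, -12, 11, 2, 0, 0, 0.6],
])

```text
time: 8.3
tool_pos: [0.5422, 0.0092, 0.2723]
tool_rot: [3.139, 0.0, 2.339]
contact_force: [0.9, 0.2, 0.4]
opening: 0.0278
grip_force: 0.0
```

>>> step_arm([
  [0.3, 0, 0, 0, 0, 0, 0.12],
  [0.3, 0, 0, 0, 0, 0, 0.24],
  [0.3, 0, 0, 0, 0, 0, 0.36],
  [0.3, 0, 0, 0, 0, 0, 0.48],
  [0.3, 0, 0, 0, 0, 0, 0.6],
])

```text
time: 8.72
tool_pos: [0.5465, 0.0049, 0.2707]
tool_rot: [3.141, 0.003, 2.936]
contact_force: [0.6, -0.1, 0.5]
opening: 0.0276
grip_force: 0.0
```

>>> step_arm([
  [0.3, 0, 0, 0, 0, 0, 0.12],
  [0.3, 0, 0, 0, 0, 0, 0.26],
  [0.3, 0, 0, 0, 0, 0, 0.26],
])

```text
time: 8.97
tool_pos: [0.5465, 0.0049, 0.2706]
tool_rot: [-3.141, 0.003, -3.089]
contact_force: [0.4, 0.4, -0.5]
opening: 0.0275
grip_force: 0.0
```

Run:
```python
from h import *
s=observe(); print(s["time"],s["tool_pos"],s["tool_rot"],s["contact_force"]); m=snap("wrist","w5",(200,80,520,320),2.5); np.save("m5.npy",m,allow_pickle=True)
m=snap("top","t5",(205,150,455,260),3.2)
```

```text
8.9667 [0.54651174 0.00486983 0.27057244] [-3.14123212e+00  2.77704928e-03 -3.08864001e+00] [ 0.36798923  0.37905049 -0.507003  ]
```

View pics/w5.png

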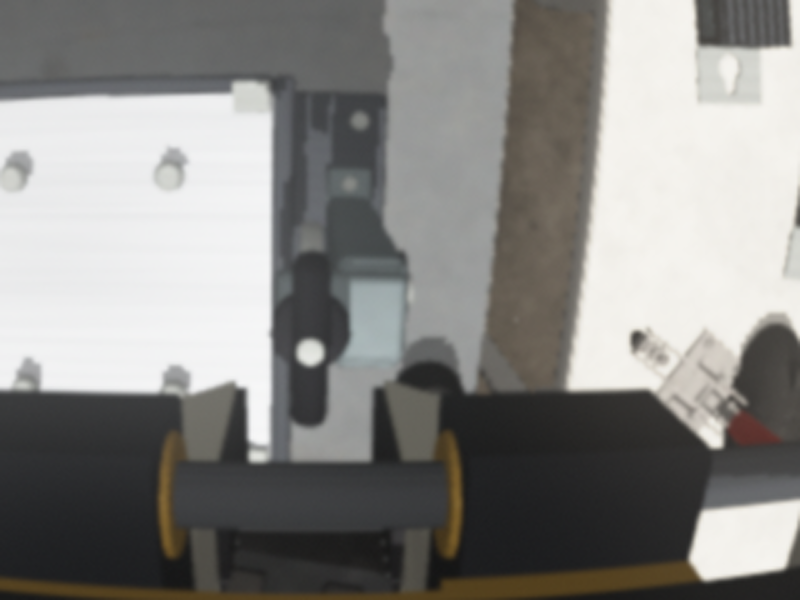

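The studs are up and the panel is level. Stud heads are at crop (15,180), (170,175), (28,375) and (175,378), and the wing sits centred between the fingers. Next I'll tighten the knob.

>>> step_arm([
  [0.3, 0, 0, -7.2, 0, 0, 0],
  [0.3, 0, 0, -7.2, 0, 0, 0],
  [0, 0, 0, -7.2, 0, 0, 0],
  [0, 0, 0, -7.2, 0, 0, 0],
  [0, 0, 0, -7.2, 0, 0, 0],
], grip_force=25)

```text
time: 9.48
tool_pos: [0.543, 0.0048, 0.1925]
tool_rot: [3.14, -0.012, -3.096]
contact_force: [3.4, -3.0, -37.8]
opening: 0.0246
grip_force: 25.0
```

>>> step_arm([
  [0, 0, 0, 0, 0, 0, 0],
  [0, 0, 0, 0, 0, 0, 0],
  [0, 0, 0, 0, 0, 0, -0.12],
  [0, 0, 0, 0, 0, 0, -0.24],
  [0, 0, 0, 0, 0, 0, -0.36],
])

```text
time: 9.9
tool_pos: [0.5431, 0.0061, 0.193]
tool_rot: [-3.141, -0.012, 2.822]
contact_force: [2.1, 4.4, -34.0]
opening: 0.0247
grip_force: 25.0
```

>>> step_arm([
  [0, 0, 0, 0, 0, 0, -0.12],
  [0, 0, 0, 0, 0, 0, -0.24],
  [0, 0, 0, 0, 0, 0, -0.36],
  [0, 0, 0, 0, 0, 0, -0.48],
  [0, 0, 0, 0, 0, 0, -0.6],
])

```text
time: 10.32
tool_pos: [0.5444, 0.0081, 0.1932]
tool_rot: [-3.139, -0.01, 2.222]
contact_force: [8.8, 12.4, -35.7]
opening: 0.0246
grip_force: 24.9
```

>>> step_arm([
  [0, 0, 0, 0, 0, 0, -0.12],
  [0, 0, 0, 0, 0, 0, -0.24],
  [0, 0, 0, 0, 0, 0, -0.36],
  [0, 0, 0, 0, 0, 0, -0.45],
  [0, 0, 0, 0, 0, 0, -0.45],
])

```text
time: 10.73
tool_pos: [0.5461, 0.0088, 0.1932]
tool_rot: [-3.139, -0.008, 1.773]
contact_force: [13.0, 13.9, -38.3]
opening: 0.0247
grip_force: 24.9
```

Run:
```python
from h import *
s=observe(); print(s["time"],s["tool_pos"],s["tool_rot"],s["contact_force"],s["torque"])
m=np.load("m5.npy",allow_pickle=True).item()
for a,b in [(15,180),(170,175),(28,375),(175,378)]: print(pt("wrist",200+a/2.5,80+b/2.5,.1505,m).round(4))
im=cv2.imread("pics/t5_full.png"); cv2.imwrite("pics/t5c.png",cv2.resize(im[190:250,205:300],None,fx=8,fy=8,interpolation=cv2.INTER_CUBIC))
```

```text
10.7333 [0.54605886 0.00879053 0.19318489] [-3.13881537 -0.00837068  1.77305768] [ 12.95407222  13.91820912 -38.27736666] [ 2.37973964 -2.33388308  0.03149131]
[ 0.5082 -0.1071  0.1505]
[ 0.505  -0.0469  0.1505]
[ 0.5861 -0.1049  0.1505]
[ 0.5831 -0.0442  0.1505]
```

View pics/t5c.png

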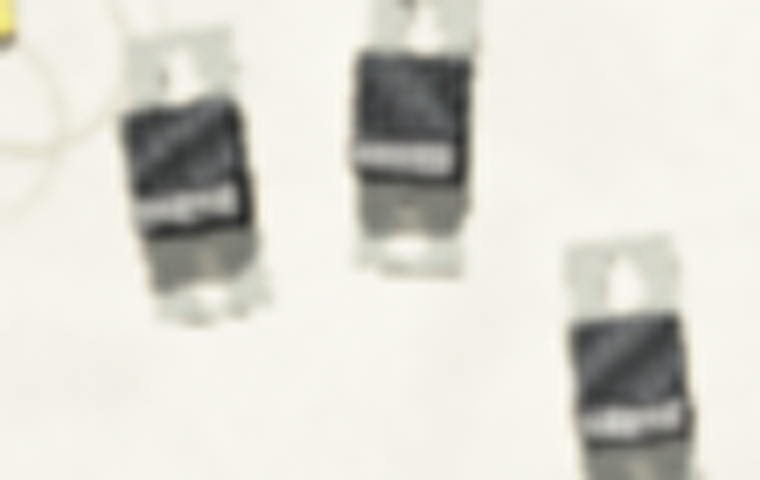

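The grip was too low: the fingers closed on the 25 mm hub. I'll release, rise and look.

>>> step_arm([
  [0.4, 0, 0, 0, 0, 0, 0],
  [0.4, 0, 0, 0, 0, 0, 0],
  [0.4, 0, 0, 7, 0, 0, 0],
  [0.4, 0, 0, 7, 0, 0, 0],
  [0.4, 0, 0, 7, 0, 0, 0],
])

```text
time: 11.15
tool_pos: [0.5491, 0.0043, 0.276]
tool_rot: [3.128, 0.005, 1.778]
contact_force: [0.5, 0.2, 0.1]
opening: 0.037
grip_force: 0.0
```

>>> step_arm([
  [0.4, 0, 0, 0, 0, 0, 0],
  [0.4, 0, 0, 0, 0, 0, 0],
])

```text
time: 11.32
tool_pos: [0.5461, 0.0047, 0.2684]
tool_rot: [3.14, 0.001, 1.779]
contact_force: [-0.0, -0.3, -0.0]
opening: 0.0367
grip_force: 0.0
```

Run:
```python
from h import *
s=observe(); print(s["time"],s["tool_pos"],s["tool_rot"],s["contact_force"],s["torque"])
m=snap("wrist","w6",(200,80,520,320),2.5); np.save("m6.npy",m,allow_pickle=True)
```

```text
11.3167 [0.5460622  0.00470807 0.26841683] [3.13995753e+00 7.16816514e-04 1.77870111e+00] [-0.00633183 -0.29331123 -0.01913591] [ 0.03627828 -0.14661173 -0.00762623]
```

View pics/w6.png

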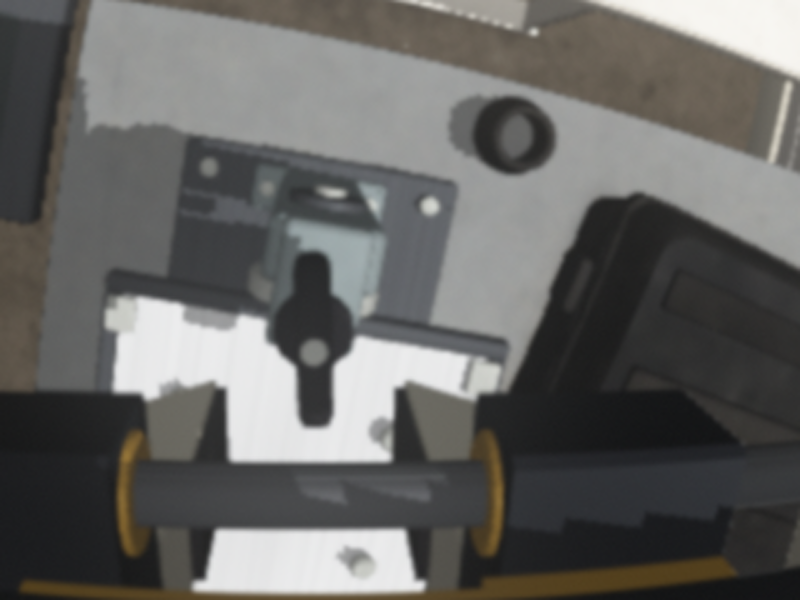

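The wing is aligned with the tool at yaw 1.78, so the knob did turn to about 1.4 rad and is tight. Next I'll measure the studs from above.

>>> step_arm([
  [0.9, 0.4, -12, 6, 0, 0, -0.17],
  [0.9, 0.4, -12, 6, 0, 0, -0.17],
  [0.9, 0.4, -12, 6, 0, 0, -0.17],
  [0.9, 0.4, -12, 6, 0, 0, -0.17],
  [0.9, 0.4, -12, 6, 0, 0, -0.17],
])

```text
time: 11.78
tool_pos: [0.5502, -0.1177, 0.3276]
tool_rot: [3.141, 0.001, 1.606]
contact_force: [-0.7, 1.3, 0.4]
opening: 0.0657
grip_force: 0.0
```

>>> step_arm([
  [0.9, 0, 0, 0, 0, 0, 0],
  [0.9, 0, 0, 0, 0, 0, 0],
])

```text
time: 11.95
tool_pos: [0.5496, -0.1137, 0.3259]
tool_rot: [-3.139, -0.002, 1.611]
contact_force: [0.3, 0.3, -0.0]
opening: 0.0782
grip_force: 0.0
```

Run:
```python
from h import *
s=observe(); print(s["time"],s["tool_pos"],s["tool_rot"])
m=snap("wrist","w7",(200,60,460,255),3); np.save("m7.npy",m,allow_pickle=True)
ex=np.array([np.cos(.04),np.sin(.04),0]);ey=np.array([-ex[1],ex[0],0]); ax=np.array([.5515,-.110,.1505])
for i in (1,0):
  for sx in(-1,1): print(i,sx,((proj("wrist",ax+.062*i*ey+sx*.0425*ex,m)-[200,60])*3).round(1))
print("knob",((proj("wrist",[.5464,.005,.218],m)-[200,60])*3).round(1))
for n,u,v in [("m5",200+310/2.5,80+352/2.5),("m6",200+314/2.5,80+352/2.5)]: print(pt("wrist",u,v,.218,np.load(n+".npy",allow_pickle=True).item()))
```

```text
11.95 [ 0.54959308 -0.1137207   0.32594528] [-3.13922747e+00 -1.58407178e-03  1.61059824e+00]
1 -1 [260.4 197.5]
1 1 [498.7 197.9]
0 -1 [263.6 367.1]
0 1 [495.  367.3]
knob [379.7  16.5]
[0.54632218 0.00594688 0.218     ]
[0.54667796 0.00621989 0.218     ]
```

View pics/w7.png

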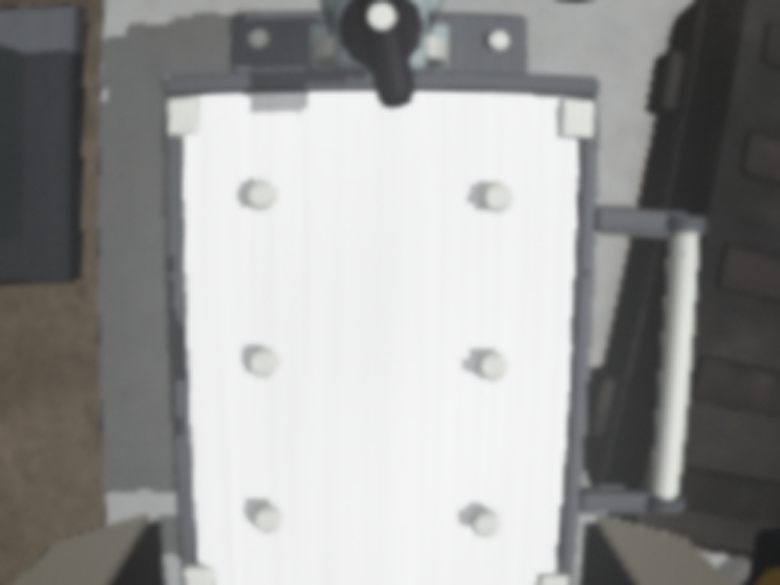

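The six stud heads are at crop (259,194), (494,196), (262,361), (490,365), (266,517) and (485,521).

Run:
```python
from h import *
from scipy.optimize import least_squares
m=np.load("m7.npy",allow_pickle=True).item()
px=np.array([(259,194),(494,196),(262,361),(490,365),(266,517),(485,521)])/3+[200,60]
def P(q):
    c,s=np.cos(q[2]),np.sin(q[2]); return [np.array([q[0]+sx*.0425*c-y*s,q[1]+sx*.0425*s+y*c,q[3]]) for y in(.062,0,-.062) for sx in(-1,1)]
r=least_squares(lambda q:np.ravel([proj("wrist",p,m) for p in P(q)]-px),[.55,-.11,.04,.1505])
print(r.x.round(4),np.abs(r.fun).max()); 
for z in (.1505,):
    r=least_squares(lambda q:np.ravel([proj("wrist",p,m) for p in P([*q,z])]-px),[.55,-.11,.04]);print(r.x.round(4),np.abs(r.fun).max())
# modules in top view, t5c crop x8 offset (205,190)
for n,(a,b,c,d) in {"L":((145,212),(125,112),(240,98),(238,205)),}.items(): pass
im=cv2.imread("pics/t5_full.png")
roi=im[190:262,205:300]; hsv=cv2.cvtColor(roi,cv2.COLOR_BGR2HSV)
k=(hsv[:,:,2]<105).astype(np.uint8)
cs,_=cv2.findContours(k,cv2.RETR_EXTERNAL,cv2.CHAIN_APPROX_NONE)
for c in cs:
    if cv2.contourArea(c)>60:
        (u,v),wh,an=cv2.minAreaRect(c); print(u+205,v+190,wh,an,pt("top",u+205,v+190,.03).round(3))
```

```text
[ 0.5503 -0.1092  0.0331  0.1462] 0.4934201445563815
[ 0.5502 -0.1084  0.0331] 1.1606293789031952
283.5 235.0 (10.0, 11.0) 90.0 [0.401 0.245 0.03 ]
228.16393661499023 211.30327987670898 (15.662683486938477, 13.670897483825684) 84.80557250976562 [0.475 0.425 0.03 ]
256.03807067871094 204.96700477600098 (13.038209915161133, 15.888092041015625) 4.085616588592529 [0.497 0.335 0.03 ]
```

>>> step_arm([
  [1, -9, 16, 1, 0, 0, -0.04],
  [1, -9, 16, 1, 0, 0, -0.04],
  [1, -9, 16, 1, 0, 0, -0.04],
  [1, -9, 16, 1, 0, 0, -0.04],
  [1, -9, 16, 1, 0, 0, -0.04],
])

```text
time: 12.42
tool_pos: [0.4569, 0.0496, 0.3374]
tool_rot: [-3.141, -0.002, 1.574]
contact_force: [1.1, -0.4, 1.3]
opening: 0.0917
grip_force: 0.0
```

>>> step_arm([
  [1, -3, 16, 0, 0, 0, 0],
  [1, -3, 16, 0, 0, 0, 0],
  [1, -3, 16, 0, 0, 0, 0],
  [1, -3, 16, 0, 0, 0, 0],
  [1, -3, 16, 0, 0, 0, 0],
])

```text
time: 12.83
tool_pos: [0.427, 0.2115, 0.3367]
tool_rot: [-3.14, -0.003, 1.578]
contact_force: [-0.4, -0.5, -0.4]
opening: 0.0917
grip_force: 0.0
```

>>> step_arm([
  [1, 0, 0, 0, 0, 0, 0],
  [1, 0, 0, 0, 0, 0, 0],
])

```text
time: 13.0
tool_pos: [0.4293, 0.2055, 0.3368]
tool_rot: [-3.141, 0.001, 1.572]
contact_force: [0.2, -0.2, -0.6]
opening: 0.092
grip_force: 0.0
```

Run:
```python
from h import *
s=observe(); print(s["time"],s["tool_pos"],s["tool_rot"])
m=snap("wrist","w8",(190,30,500,260),2.5); np.save("m8.npy",m,allow_pickle=True)
```

```text
13.0 [0.42928222 0.20550691 0.33681266] [-3.14061757e+00  6.99454155e-04  1.57219104e+00]
```

View pics/w8.png

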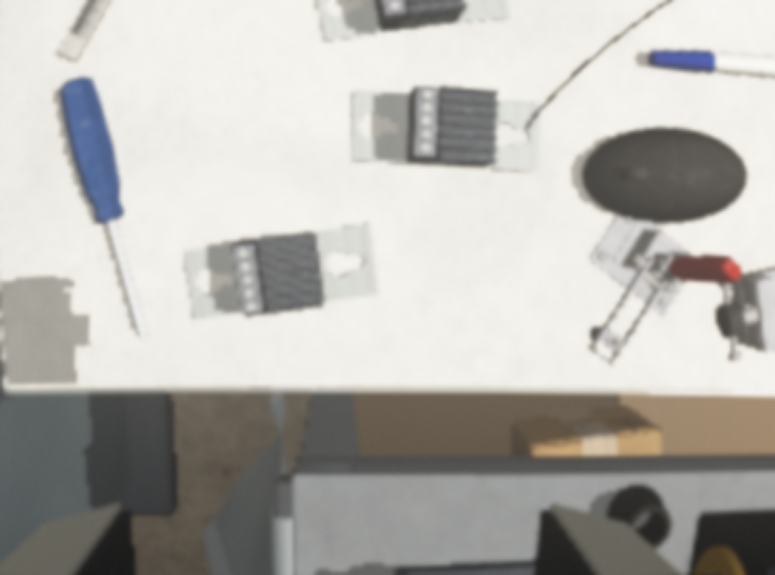

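The wrist view shows the right module's plate corners at (184,250), (190,318), (377,290) and (370,222). The middle module's are at (351,92), (351,160), (533,170) and (540,100). The left module is partly visible at the top.

Run:
```python
from h import *
m=np.load("m8.npy",allow_pickle=True).item()
for n,c in {"R":[(184,250),(190,318),(377,290),(370,222)],"M":[(351,92),(351,160),(533,170),(540,100)]}.items():
    p=np.array([pt("wrist",190+a/2.5,30+b/2.5,.003,m)[:2] for a,b in c])
    print(n,p.mean(0).round(4),np.linalg.norm(p-np.roll(p,1,0),axis=1).round(4)); d=(p[2]+p[3]-p[0]-p[1]); print(np.arctan2(d[1],d[0]))
```

```text
R [0.3937 0.2481] [0.1192 0.0441 0.1213 0.0435]
0.14179628458136814
M [0.498  0.3389] [0.1208 0.0439 0.1163 0.0466]
-0.011100568370948707
```

>>> step_arm([
  [0.85, -3.5, 4.2, -18, 0, 0, 0.14],
  [0.85, -3.5, 4.2, -18, 0, 0, 0.14],
  [0.85, -3.5, 4.2, -18, 0, 0, 0.14],
  [0.85, -3.5, 4.2, -18, 0, 0, 0.14],
  [0.85, -3.5, 4.2, -18, 0, 0, 0.14],
])

```text
time: 13.47
tool_pos: [0.3925, 0.2454, 0.1533]
tool_rot: [-3.136, 0.001, 1.708]
contact_force: [-0.7, 0.4, -0.3]
opening: 0.0782
grip_force: 0.0
```

>>> step_arm([
  [0.85, 0, 0, 0, 0, 0, 0],
  [0.85, 0, 0, 0, 0, 0, 0],
])

```text
time: 13.63
tool_pos: [0.3953, 0.246, 0.1572]
tool_rot: [-3.14, 0.001, 1.709]
contact_force: [-0.5, 0.3, 1.0]
opening: 0.0779
grip_force: 0.0
```

Run:
```python
from h import *
s=observe(); print(s["time"],s["tool_pos"],s["tool_rot"])
m=snap("wrist","w9",(180,60,480,260),2.6); np.save("m9.npy",m,allow_pickle=True)
```

```text
13.6333 [0.39526234 0.24597478 0.15721436] [-3.14006462e+00  6.93960691e-04  1.70877197e+00]
```

View pics/w9.png

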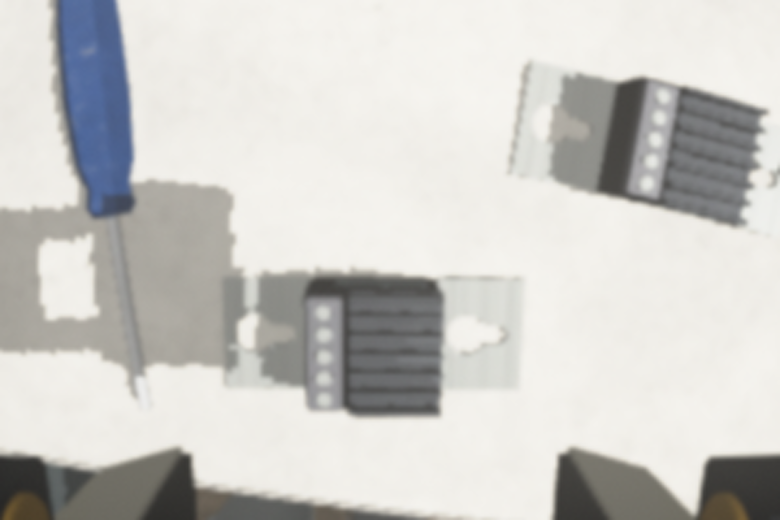

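The module is aligned with the tool. Its plate spans crop (223,277) to (522,387) and the slots point to +x.

Run:
```python
from h import *
m=np.load("m9.npy",allow_pickle=True).item()
p=np.array([pt("wrist",180+a/2.6,60+b/2.6,.003,m)[:2] for a,b in [(223,277),(224,388),(521,388),(523,277)]])
print(p.mean(0).round(4),np.linalg.norm(p-np.roll(p,1,0),axis=1).round(4)); d=(p[2]+p[3]-p[0]-p[1]); print(np.arctan2(d[1],d[0]))
```

```text
[0.394  0.2474] [0.1185 0.0458 0.1213 0.0457]
0.1382256836835913
```

>>> step_arm([
  [0.85, -0.1, 0.15, -4, 0, 0, 0],
  [0.85, -0.1, 0.15, -8, 0, 0, 0],
  [0.85, -0.1, 0.15, -11.5, 0, 0, 0],
  [0.85, -0.1, 0.15, -13, 0, 0, 0],
  [0.85, -0.1, 0.15, -14, 0, 0, 0],
])

```text
time: 14.1
tool_pos: [0.3954, 0.2479, 0.017]
tool_rot: [3.141, -0.0, 1.708]
contact_force: [-0.8, 0.1, 0.9]
opening: 0.0781
grip_force: 0.0
```

>>> step_arm([
  [0.85, 0, 0, 0, 0, 0, 0],
  [0.4, 0, 0, 0, 0, 0, 0],
  [0.4, 0, 0, 0, 0, 0, 0],
  [0.4, 0, 0, 0, 0, 0, 0],
  [0.4, 0, 0, 0, 0, 0, 0],
], grip_force=20)

```text
time: 14.52
tool_pos: [0.395, 0.2487, 0.0186]
tool_rot: [3.139, -0.001, 1.71]
contact_force: [0.3, 0.3, -0.2]
opening: 0.0563
grip_force: 0.0
```

>>> step_arm([
  [0.3, 0, 0, 0, 0, 0, 0],
  [0.3, 0, 0, 0, 0, 0, 0],
  [0.3, 0, 0, 0, 0, 0, 0],
  [0.3, 0, 0, 0, 0, 0, 0],
])

```text
time: 14.85
tool_pos: [0.3946, 0.2486, 0.0182]
tool_rot: [3.14, -0.0, 1.71]
contact_force: [-0.6, -0.4, 7.2]
opening: 0.05
grip_force: 20.0
```

>>> step_arm([
  [0.3, 0, 0, 4, 0, 0, 0],
  [0.3, 0, 0, 8, 0, 0, 0],
  [0.3, 0, 0, 12, 0, 0, 0],
  [0.3, 0, 0, 16, 0, 0, 0],
  [0.3, 0, 0, 20, 0, 0, 0],
])

```text
time: 15.27
tool_pos: [0.3934, 0.2482, 0.2193]
tool_rot: [-3.141, 0.0, 1.71]
contact_force: [0.7, 1.2, -1.5]
opening: 0.0495
grip_force: 20.0
```

>>> step_arm([
  [0.3, 6, -16, 5, 0, 0, -0.04],
  [0.3, 6, -16, 5, 0, 0, -0.04],
  [0.3, 6, -16, 5, 0, 0, -0.04],
  [0.3, 6, -16, 5, 0, 0, -0.04],
  [0.3, 6, -16, 5, 0, 0, -0.04],
])

```text
time: 15.68
tool_pos: [0.456, 0.0841, 0.269]
tool_rot: [3.138, 0.002, 1.666]
contact_force: [0.7, -0.6, -1.8]
opening: 0.0498
grip_force: 20.0
```

>>> step_arm([
  [0.3, 6, -16, 0, 0, 0, -0.04],
  [0.3, 6, -16, 0, 0, 0, -0.04],
  [0.3, 6, -16, 0, 0, 0, -0.04],
  [0.3, 6, -16, 0, 0, 0, -0.04],
  [0.3, 6, -16, 0, 0, 0, -0.04],
])

```text
time: 16.1
tool_pos: [0.5155, -0.0771, 0.2665]
tool_rot: [-3.142, 0.002, 1.625]
contact_force: [-1.1, -0.3, -2.6]
opening: 0.05
grip_force: 20.0
```

>>> step_arm([
  [0.3, 4.5, -9.8, 0, 0, 0, -0.025],
  [0.3, 4.5, -9.8, 0, 0, 0, -0.025],
  [0.3, 4.5, -9.8, 0, 0, 0, -0.025],
  [0.3, 4.5, -9.8, 0, 0, 0, -0.025],
  [0.3, 4.5, -9.8, 0, 0, 0, -0.025],
])

```text
time: 16.52
tool_pos: [0.5589, -0.17, 0.2661]
tool_rot: [-3.14, -0.001, 1.603]
contact_force: [-0.3, 1.8, -2.4]
opening: 0.05
grip_force: 20.0
```

>>> step_arm([
  [0.3, 0, 0, 0, 0, 0, 0],
  [0.3, 0, 0, 0, 0, 0, 0],
])

```text
time: 16.68
tool_pos: [0.5587, -0.1681, 0.2673]
tool_rot: [-3.141, -0.001, 1.606]
contact_force: [0.2, 0.1, -1.3]
opening: 0.0495
grip_force: 20.0
```

Run:
```python
from h import *
s=observe(); print(s["time"],s["tool_pos"],s["tool_rot"])
m=snap("wrist","w10"); np.save("m10.npy",m,allow_pickle=True)
# where do the two studs_3 heads and holes project now?
T=s["tool_pos"];yw=.035;ex=np.array([np.cos(yw),np.sin(yw),0]);ey=np.array([-ex[1],ex[0],0])
for sx in(-1,1):
  print("stud",proj("wrist",np.array([.5532,-.171,.1505])+sx*.0425*ex,m),"hole",proj("wrist",T-[0,0,.0155]-.0012*ey-.005*ex+sx*.0425*ex,m))
```

```text
16.6833 [ 0.55869787 -0.1681028   0.26731566] [-3.14115278e+00 -6.70046261e-04  1.60601160e+00]
stud [272.44104029 201.70181544] hole [247.73604037 242.34725126]
stud [364.35452357 201.73137088] hole [385.97413884 242.65739342]
```

>>> step_arm([
  [0.3, -0.05, -0.15, -4, 0, 0, 0],
  [0.3, -0.05, -0.15, -7, 0, 0, 0],
  [0.3, -0.05, -0.15, -9, 0, 0, 0],
  [0.3, -0.05, -0.15, -9.4, 0, 0, 0],
  [0.3, -0.05, -0.15, -9.4, 0, 0, 0],
])

```text
time: 17.15
tool_pos: [0.558, -0.17, 0.1726]
tool_rot: [-3.139, -0.001, 1.606]
contact_force: [-0.2, 0.1, -1.7]
opening: 0.0499
grip_force: 20.0
```

>>> step_arm([
  [0.3, 0, 0, -0.3, 0, 0, 0],
  [0.3, 0, 0, -0.5, 0, 0, 0],
  [0.3, 0, 0, -0.7, 0, 0, 0],
  [0.3, 0, 0, -0.7, 0, 0, 0],
])

```text
time: 17.48
tool_pos: [0.5588, -0.1712, 0.167]
tool_rot: [3.14, 0.001, 1.605]
contact_force: [0.1, 0.7, -1.3]
opening: 0.0499
grip_force: 20.0
```

>>> step_arm([
  [0.3, 0, 0, -0.2, 0, 0, 0],
  [0.3, 0, 0, -0.4, 0, 0, 0],
  [0.3, 0, 0, -0.6, 0, 0, 0],
  [0.3, 0, 0, -0.6, 0, 0, 0],
])

```text
time: 17.82
tool_pos: [0.5588, -0.1712, 0.1609]
tool_rot: [3.141, 0.0, 1.605]
contact_force: [-1.1, 0.5, 2.5]
opening: 0.0502
grip_force: 20.0
```

>>> step_arm([
  [0.3, -0.4, -0.01, 0, 0, 0, 0],
  [0.3, -0.8, -0.03, 0, 0, 0, 0],
  [0.3, -1.2, -0.04, 0, 0, 0, 0],
  [0.3, -1.4, -0.05, 0, 0, 0, 0],
  [0.3, -1.4, -0.05, 0, 0, 0, 0],
])

```text
time: 18.23
tool_pos: [0.5445, -0.1715, 0.1607]
tool_rot: [3.141, -0.0, 1.605]
contact_force: [2.7, 1.4, 2.4]
opening: 0.0499
grip_force: 20.0
```

>>> step_arm([
  [0.3, -0.1, 0, 0, 0, 0, 0],
  [0.3, -0.2, 0, 0, 0, 0, 0],
  [0.3, -0.3, 0, 0, 0, 0, 0],
  [0.3, -0.3, 0, 0, 0, 0, 0],
])

```text
time: 18.57
tool_pos: [0.5434, -0.1715, 0.1607]
tool_rot: [3.137, 0.001, 1.605]
contact_force: [8.8, 2.0, -1.0]
opening: 0.0501
grip_force: 20.0
```

>>> step_arm([
  [0.3, -0.1, 0, 0, 0, 0, 0],
  [0.3, -0.2, 0, 0, 0, 0, 0],
  [0.3, -0.2, 0, 0, 0, 0, 0],
])

```text
time: 18.82
tool_pos: [0.543, -0.1716, 0.1608]
tool_rot: [3.134, 0.001, 1.605]
contact_force: [15.0, 3.0, -4.6]
opening: 0.05
grip_force: 20.0
```

>>> step_arm([
  [0.3, 0.2, 0, 0, 0, 0, 0],
  [0.75, 0.2, 0, 0, 0, 0, 0],
  [0.75, 0.2, 0, 0, 0, 0, 0],
  [0.75, 0.2, 0, 0, 0, 0, 0],
  [0.75, 0.2, 0, 0, 0, 0, 0],
])

```text
time: 19.23
tool_pos: [0.5407, -0.1716, 0.1598]
tool_rot: [-3.14, -0.0, 1.605]
contact_force: [-0.4, 0.4, 0.9]
opening: 0.0679
grip_force: 0.0
```

>>> step_arm([
  [0.85, 0.2, 0, 4, 0, 0, 0],
  [0.85, 0.2, 0, 8, 0, 0, 0],
  [0.85, 0.2, 0, 12, 0, 0, 0],
  [0.85, 0.2, 0, 14, 0, 0, 0],
  [0.85, 0.2, 3, 16, 0, 0, 0],
])

```text
time: 19.65
tool_pos: [0.5434, -0.1454, 0.3221]
tool_rot: [3.14, 0.003, 1.6]
contact_force: [0.4, 0.0, -0.4]
opening: 0.0781
grip_force: 0.0
```

>>> step_arm([
  [1, -4, 16, 0, 0, 0, 0],
  [1, -4, 16, 0, 0, 0, 0],
  [1, -4, 16, 0, 0, 0, 0],
  [1, -4, 16, 0, 0, 0, 0],
  [1, -4, 16, 0, 0, 0, 0],
])

```text
time: 20.07
tool_pos: [0.5012, 0.0241, 0.3208]
tool_rot: [-3.141, -0.002, 1.61]
contact_force: [0.8, 0.4, -0.1]
opening: 0.0921
grip_force: 0.0
```

>>> step_arm([
  [1, -1, 16, 0, 0, 0, 0],
  [1, -1, 16, 0, 0, 0, 0],
  [1, -1, 16, 0, 0, 0, 0],
  [1, -1, 16, 0, 0, 0, 0],
  [1, -1, 16, 0, 0, 0, 0],
])

```text
time: 20.48
tool_pos: [0.4924, 0.1833, 0.32]
tool_rot: [-3.14, -0.002, 1.61]
contact_force: [-0.7, -0.3, 0.9]
opening: 0.0916
grip_force: 0.0
```

>>> step_arm([
  [1, -1, 8, -1, 0, 0, 0],
  [1, -1, 8, -1, 0, 0, 0],
  [1, -1, 8, -1, 0, 0, 0],
  [1, -1, 8, -1, 0, 0, 0],
])

```text
time: 20.82
tool_pos: [0.483, 0.2592, 0.3095]
tool_rot: [-3.14, 0.001, 1.608]
contact_force: [-0.1, -0.9, -0.3]
opening: 0.0921
grip_force: 0.0
```

```bash
cat >> h.py <<'E'
def dark(n,box,vmax=110,amin=300,z=.043,m=None,tag="d"):
    m=m or camera_model(n); im=read_camera(n)[:,:,::-1].copy(); cv2.imwrite(f"pics/{tag}_full.png",im)
    x0,y0,x1,y1=box; r=im[y0:y1,x0:x1]; k=(r.max(2)<vmax).astype(np.uint8)
    k=cv2.morphologyEx(k,cv2.MORPH_CLOSE,np.ones((5,5)))
    for c in cv2.findContours(k,cv2.RETR_EXTERNAL,cv2.CHAIN_APPROX_NONE)[0]:
        if cv2.contourArea(c)<amin: continue
        p=np.array([pt(n,u+x0,v+y0,z,m)[:2] for u,v in cv2.convexHull(c)[:,0]],np.float32)
        print("dark",cv2.boundingRect(c),cv2.contourArea(c),[np.round(q,4) for q in cv2.minAreaRect(p)])
E
python3 - <<'E'
from h import *
s=observe(); print(s["time"],s["tool_pos"],s["tool_rot"])
m=camera_model("wrist"); np.save("m11.npy",m,allow_pickle=True)
dark("wrist",(190,20,500,230),m=m,tag="w11")
dark("top",(205,180,300,262),m=None,tag="t11",amin=60)
im=cv2.imread("pics/t11_full.png")
cv2.imwrite("pics/cmp.png",im)
E
```

```text
20.8167 [0.48301537 0.25919367 0.30949147] [-3.13994067e+00  1.20986321e-03  1.60774254e+00]
dark (0, 198, 204, 12) 1162.5 [array([0.4319, 0.1796]), array([0.3109, 0.0181]), np.float64(2.5834)]
dark (205, 95, 72, 40) 2168.0 [array([0.6331, 0.3195]), array([0.1093, 0.0559]), np.float64(5.802)]
dark (120, 15, 34, 36) 724.5 [array([0.477 , 0.4243]), array([0.0452, 0.0464]), np.float64(10.0213)]
dark (37, 30, 42, 38) 628.5 [array([0.4378, 0.3134]), array([0.1065, 0.1414]), np.float64(35.1272)]
dark (16, 0, 73, 40) 1096.0 [array([0.5131, 0.331 ]), array([0.1262, 0.2304]), np.float64(0.7451)]
```

Run:
```python
from h import *
m=np.load("m11.npy",allow_pickle=True).item()
print("exp M",proj("wrist",[.498,.339,.02],m),"exp L",proj("wrist",[.475,.425,.02],m))
im=cv2.imread("pics/w11_full.png"); g=im.max(2)
r=cv2.resize(g,(64,40),interpolation=cv2.INTER_AREA)
for row in r[0:24,18:52]: print("".join("#" if v<90 else "+" if v<140 else "-" if v<190 else "." for v in row))
```

```text
exp M [336.94771918 114.16164392] exp L [323.04723267  54.88868778]
.........................+########
..........................+#######
.............................-+###
..-...........--................-+
............--++..................
.-.........---++-.................
............-+++-.................
..................................
.........................---......
-.................................
--...........--++-................
--...........--++-.....----.......
--...........--++-....+###++-.....
.-...................+##+++++.....
-+--..................+####+......
..--...................-+--.......
..---..................--.........
.---...................--+....--.+
........................--+.+.+..+
...........................+-.-..+
...........................--.-...
..................................
++####+++++++---------............
++##+##++++#++++++++-.-+-----+++##
```

```bash
cat >> h.py <<'E'
def body(img,m,p0,half=45,vmax=140,amin=150):
    im=cv2.imread(f"pics/{img}_full.png"); u,v=proj("wrist",p0,m).astype(int)
    x0,y0=max(u-half,0),max(v-half,0); r=im[y0:v+half,x0:u+half]; k=(r.max(2)<vmax).astype(np.uint8)
    k=cv2.morphologyEx(k,cv2.MORPH_CLOSE,np.ones((5,5))); k=cv2.morphologyEx(k,cv2.MORPH_OPEN,np.ones((5,5)))
    for c in cv2.findContours(k,cv2.RETR_EXTERNAL,cv2.CHAIN_APPROX_NONE)[0]:
        if cv2.contourArea(c)<amin: continue
        p=np.array([pt("wrist",a+x0,b+y0,.043,m)[:2] for a,b in cv2.convexHull(c)[:,0]],np.float32)
        print(img,vmax,cv2.boundingRect(c),(u-x0,v-y0),cv2.contourArea(c),[np.round(q,4) for q in cv2.minAreaRect(p)])
E
python3 - <<'E'
from h import *
L=lambda n:np.load(n+".npy",allow_pickle=True).item()
for v in(120,140,160):
    body("w9",L("m9"),[.394,.2474,.03],60,v)
    body("w8",L("m8"),[.498,.339,.03],40,v)
    body("w11",L("m11"),[.498,.339,.03],40,v)
    body("w11",L("m11"),[.475,.425,.03],40,v)
E
```

```text
w9 120 (34, 33, 52, 52) (np.int64(60), np.int64(60)) 1913.0 [array([0.393 , 0.2518]), array([0.0462, 0.0475]), np.float64(7.8764)]
w8 120 (35, 27, 22, 30) (np.int64(40), np.int64(40)) 585.0 [array([0.5032, 0.336 ]), array([0.0309, 0.0438]), np.float64(0.1037)]
w11 120 (33, 26, 25, 30) (np.int64(40), np.int64(40)) 619.5 [array([0.5043, 0.3385]), array([0.0395, 0.0322]), np.float64(88.6911)]
w11 120 (33, 22, 27, 34) (np.int64(40), np.int64(40)) 729.0 [array([0.4836, 0.4257]), array([0.0332, 0.0468]), np.float64(8.6266)]
w9 140 (20, 58, 16, 15) (np.int64(60), np.int64(60)) 183.0 [array([0.3646, 0.2422]), array([0.0138, 0.0133]), np.float64(6.6832)]
w9 140 (33, 32, 54, 54) (np.int64(60), np.int64(60)) 2040.5 [array([0.3928, 0.2517]), array([0.0475, 0.0494]), np.float64(7.9159)]
w8 140 (34, 27, 24, 30) (np.int64(40), np.int64(40)) 639.0 [array([0.5033, 0.336 ]), array([0.0339, 0.0443]), np.float64(0.0908)]
w11 140 (32, 25, 27, 32) (np.int64(40), np.int64(40)) 719.5 [array([0.5041, 0.3383]), array([0.042 , 0.0343]), np.float64(88.2525)]
w11 140 (27, 22, 34, 36) (np.int64(40), np.int64(40))
[... 163 characters left out ...]
rray([0.0083, 0.0307]), np.float64(5.483)]
w9 160 (17, 31, 71, 55) (np.int64(60), np.int64(60)) 2932.5 [array([0.3859, 0.2512]), array([0.0629, 0.0502]), np.float64(7.7428)]
w8 160 (11, 26, 48, 32) (np.int64(40), np.int64(40)) 1066.5 [array([0.4874, 0.3359]), array([0.0685, 0.0463]), np.float64(0.1043)]
w11 160 (10, 26, 16, 28) (np.int64(40), np.int64(40)) 313.5 [array([0.4667, 0.3384]), array([0.0203, 0.037 ]), np.float64(1.8088)]
w11 160 (31, 24, 29, 33) (np.int64(40), np.int64(40)) 785.0 [array([0.5039, 0.3385]), array([0.043 , 0.0363]), np.float64(87.5268)]
w11 160 (12, 21, 49, 37) (np.int64(40), np.int64(40)) 1196.0 [array([0.4696, 0.4232]), array([0.0644, 0.0488]), np.float64(10.5598)]
```

>>> step_arm([
  [0.85, 1.6, 7.8, -15.2, 0, 0, -0.045],
  [0.85, 1.6, 7.8, -15.2, 0, 0, -0.045],
  [0.85, 1.6, 7.8, -15.2, 0, 0, -0.045],
  [0.85, 1.6, 7.8, -15.2, 0, 0, -0.045],
  [0.85, 1.6, 7.8, -15.2, 0, 0, -0.045],
])

```text
time: 21.33
tool_pos: [0.4974, 0.3353, 0.1514]
tool_rot: [-3.132, 0.005, 1.559]
contact_force: [-1.4, -1.5, -0.9]
opening: 0.0784
grip_force: 0.0
```

>>> step_arm([
  [0.85, 0, 0, 0, 0, 0, 0],
  [0.85, 0, 0, 0, 0, 0, 0],
  [0.85, 0, 0, 0, 0, 0, 0],
])

```text
time: 21.58
tool_pos: [0.5012, 0.3356, 0.1612]
tool_rot: [3.137, -0.002, 1.558]
contact_force: [1.0, -0.2, 0.2]
opening: 0.0778
grip_force: 0.0
```

Run:
```python
from h import *
s=observe(); print(s["time"],s["tool_pos"],s["tool_rot"])
m=snap("wrist","w12"); np.save("m12.npy",m,allow_pickle=True)
for v in(100,120,130): body("w12",m,[.5,.338,.03],60,v)
```

```text
21.5833 [0.50119005 0.33556756 0.1612277 ] [ 3.13744026e+00 -1.63536644e-03  1.55833831e+00]
w12 100 (36, 33, 48, 51) (np.int64(60), np.int64(60)) 1401.0 [array([0.499 , 0.3433]), array([0.047 , 0.0424]), np.float64(88.9633)]
w12 120 (34, 33, 51, 51) (np.int64(60), np.int64(60)) 1879.0 [array([0.4989, 0.3433]), array([0.047 , 0.0457]), np.float64(89.1799)]
w12 130 (34, 33, 52, 52) (np.int64(60), np.int64(60)) 1917.5 [array([0.4992, 0.3428]), array([0.048 , 0.0462]), np.float64(89.1073)]
```

>>> step_arm([
  [0.85, -0.1, 0.25, -4, 0, 0, 0],
  [0.85, -0.1, 0.25, -8, 0, 0, 0],
  [0.85, -0.1, 0.25, -11.5, 0, 0, 0],
  [0.85, -0.1, 0.25, -13, 0, 0, 0],
  [0.85, -0.1, 0.25, -14, 0, 0, 0],
])

```text
time: 22.05
tool_pos: [0.4985, 0.338, 0.0177]
tool_rot: [-3.141, 0.001, 1.559]
contact_force: [0.2, -0.7, -0.6]
opening: 0.0777
grip_force: 0.0
```

>>> step_arm([
  [0.7, 0, 0, 0, 0, 0, 0],
  [0.4, 0, 0, 0, 0, 0, 0],
  [0.4, 0, 0, 0, 0, 0, 0],
  [0.4, 0, 0, 0, 0, 0, 0],
  [0.4, 0, 0, 0, 0, 0, 0],
])

```text
time: 22.47
tool_pos: [0.4994, 0.3393, 0.02]
tool_rot: [3.139, -0.001, 1.56]
contact_force: [-0.3, -1.4, 8.3]
opening: 0.0502
grip_force: 20.0
```

>>> step_arm([
  [0.3, 0, 0, 0, 0, 0, 0],
  [0.3, 0, 0, 0, 0, 0, 0],
  [0.3, 0, 0, 0, 0, 0, 0],
  [0.3, 0, 0, 0, 0, 0, 0],
])

```text
time: 22.8
tool_pos: [0.4994, 0.3393, 0.02]
tool_rot: [3.139, -0.001, 1.56]
contact_force: [-0.3, -1.3, 6.8]
opening: 0.0497
grip_force: 19.9
```

>>> step_arm([
  [0.3, 0, 0, 4, 0, 0, 0],
  [0.3, 0, 0, 8, 0, 0, 0],
  [0.3, 0, 0, 12, 0, 0, 0],
  [0.3, 0, 0, 16, 0, 0, 0],
  [0.3, 0, -1, 20, 0, 0, 0],
])

```text
time: 23.22
tool_pos: [0.4979, 0.3298, 0.2204]
tool_rot: [3.141, -0.001, 1.561]
contact_force: [1.0, 0.5, -1.4]
opening: 0.05
grip_force: 19.9
```

>>> step_arm([
  [0.3, 2, -16, 5.5, 0, 0, 0.02],
  [0.3, 2, -16, 5.5, 0, 0, 0.02],
  [0.3, 2, -16, 5.5, 0, 0, 0.02],
  [0.3, 2, -16, 5.5, 0, 0, 0.02],
  [0.3, 2, -16, 5.5, 0, 0, 0.02],
])

```text
time: 23.63
tool_pos: [0.5201, 0.1634, 0.2763]
tool_rot: [3.137, 0.002, 1.575]
contact_force: [1.7, 0.4, -1.2]
opening: 0.0501
grip_force: 19.9
```

>>> step_arm([
  [0.3, 2, -18, 0, 0, 0, 0.02],
  [0.3, 2, -18, 0, 0, 0, 0.02],
  [0.3, 2, -18, 0, 0, 0, 0.02],
  [0.3, 2, -18, 0, 0, 0, 0.02],
  [0.3, 2, -18, 0, 0, 0, 0.02],
])

```text
time: 24.05
tool_pos: [0.5387, -0.0157, 0.2732]
tool_rot: [-3.142, 0.002, 1.596]
contact_force: [0.0, -0.1, -1.4]
opening: 0.0502
grip_force: 19.9
```

>>> step_arm([
  [0.3, 1.6, -9.9, 0, 0, 0, 0.01],
  [0.3, 1.6, -9.9, 0, 0, 0, 0.01],
  [0.3, 1.6, -9.9, 0, 0, 0, 0.01],
  [0.3, 1.6, -9.9, 0, 0, 0, 0.01],
  [0.3, 1.6, -9.9, 0, 0, 0, 0.01],
])

```text
time: 24.47
tool_pos: [0.5544, -0.1105, 0.2728]
tool_rot: [-3.141, -0.001, 1.608]
contact_force: [-0.0, 0.1, -1.4]
opening: 0.0497
grip_force: 19.9
```

>>> step_arm([
  [0.3, 0, 0, 0, 0, 0, 0],
  [0.3, 0, 0, 0, 0, 0, 0],
  [0.3, 0, 0, 0, 0, 0, 0],
])

```text
time: 24.72
tool_pos: [0.5545, -0.1087, 0.2735]
tool_rot: [3.141, -0.0, 1.612]
contact_force: [-0.9, -0.0, -1.1]
opening: 0.0496
grip_force: 19.9
```

>>> step_arm([
  [0.3, 0.1, 0, -4, 0, 0, -0.005],
  [0.3, 0.1, 0, -7, 0, 0, -0.005],
  [0.3, 0.1, 0, -9, 0, 0, -0.005],
  [0.3, 0.1, 0, -9.7, 0, 0, -0.005],
  [0.3, 0.1, 0, -9.7, 0, 0, -0.005],
])

```text
time: 25.13
tool_pos: [0.5548, -0.109, 0.1749]
tool_rot: [-3.138, -0.001, 1.606]
contact_force: [0.2, 0.4, -1.5]
opening: 0.05
grip_force: 19.9
```

>>> step_arm([
  [0.3, 0, 0, 0, 0, 0, 0],
  [0.3, 0, 0, 0, 0, 0, 0],
])

```text
time: 25.3
tool_pos: [0.5567, -0.1101, 0.1782]
tool_rot: [3.138, 0.001, 1.605]
contact_force: [-0.2, 0.5, -2.1]
opening: 0.0499
grip_force: 19.9
```

>>> step_arm([
  [0.3, -0.1, 0.05, -0.4, 0, 0, 0],
  [0.3, -0.1, 0.05, -0.7, 0, 0, 0],
  [0.3, -0.1, 0.05, -0.9, 0, 0, 0],
  [0.3, -0.1, 0.05, -1.1, 0, 0, 0],
  [0.3, -0.1, 0.05, -1.1, 0, 0, 0],
])

```text
time: 25.72
tool_pos: [0.5544, -0.1096, 0.165]
tool_rot: [-3.141, -0.0, 1.605]
contact_force: [0.8, 0.1, -2.5]
opening: 0.0499
grip_force: 19.9
```

>>> step_arm([
  [0.3, 0, 0, -0.2, 0, 0, 0],
  [0.3, 0, 0, -0.4, 0, 0, 0],
  [0.3, 0, 0, -0.45, 0, 0, 0],
  [0.3, 0, 0, -0.45, 0, 0, 0],
])

```text
time: 26.05
tool_pos: [0.5547, -0.1098, 0.1619]
tool_rot: [3.14, 0.001, 1.605]
contact_force: [-3.1, -0.6, 5.8]
opening: 0.0497
grip_force: 19.9
```

>>> step_arm([
  [0.3, -0.4, -0.01, 0, 0, 0, 0],
  [0.3, -0.8, -0.03, 0, 0, 0, 0],
  [0.3, -1.2, -0.04, 0, 0, 0, 0],
  [0.3, -1.4, -0.05, 0, 0, 0, 0],
  [0.3, -1.4, -0.05, 0, 0, 0, 0],
])

```text
time: 26.47
tool_pos: [0.5414, -0.1099, 0.1618]
tool_rot: [3.138, 0.0, 1.605]
contact_force: [4.1, 2.2, 5.7]
opening: 0.05
grip_force: 19.9
```

>>> step_arm([
  [0.3, -0.1, 0, 0, 0, 0, 0],
  [0.3, -0.2, 0, 0, 0, 0, 0],
  [0.3, -0.3, 0, 0, 0, 0, 0],
  [0.3, -0.3, 0, 0, 0, 0, 0],
])

```text
time: 26.8
tool_pos: [0.5409, -0.1099, 0.1618]
tool_rot: [3.133, 0.001, 1.605]
contact_force: [13.8, 3.7, 0.4]
opening: 0.0496
grip_force: 19.9
```

>>> step_arm([
  [0.3, 0.2, 0, 0, 0, 0, 0],
  [0.75, 0.2, 0, 0, 0, 0, 0],
  [0.75, 0.2, 0, 0, 0, 0, 0],
  [0.75, 0.2, 0, 0, 0, 0, 0],
  [0.75, 0.2, 0, 0, 0, 0, 0],
])

```text
time: 27.22
tool_pos: [0.5386, -0.1101, 0.1601]
tool_rot: [-3.139, -0.0, 1.605]
contact_force: [-0.6, 0.4, -0.1]
opening: 0.0681
grip_force: 0.0
```

>>> step_arm([
  [0.85, 0.2, 0, 4, 0, 0, 0],
  [0.85, 0.2, 0, 8, 0, 0, 0],
  [0.85, 0.2, 0, 12, 0, 0, 0],
  [0.85, 0.2, 0, 14, 0, 0, 0],
  [0.85, 0.2, 3, 14, 0, 0, 0],
])

```text
time: 27.63
tool_pos: [0.5432, -0.0842, 0.3058]
tool_rot: [3.134, 0.005, 1.6]
contact_force: [0.4, 1.3, -0.0]
opening: 0.0781
grip_force: 0.0
```

>>> step_arm([
  [0.85, -2, 18, 0, 0, 0, 0],
  [0.85, -2, 18, 0, 0, 0, 0],
  [0.85, -2, 18, 0, 0, 0, 0],
  [0.85, -2, 18, 0, 0, 0, 0],
  [0.85, -2, 18, 0, 0, 0, 0],
])

```text
time: 28.05
tool_pos: [0.52, 0.1043, 0.3006]
tool_rot: [-3.14, -0.002, 1.608]
contact_force: [0.2, -0.4, -0.3]
opening: 0.078
grip_force: 0.0
```

>>> step_arm([
  [0.85, -2, 18, 0, 0, 0, 0.06],
  [0.85, -2, 18, 0, 0, 0, 0.06],
  [0.85, -2, 18, 0, 0, 0, 0.06],
  [0.85, -2, 18, 0, 0, 0, 0.06],
  [0.85, -2, 18, 0, 0, 0, 0.06],
])

```text
time: 28.47
tool_pos: [0.4998, 0.2843, 0.3002]
tool_rot: [-3.14, -0.001, 1.668]
contact_force: [-0.2, 0.6, -0.1]
opening: 0.0781
grip_force: 0.0
```

>>> step_arm([
  [0.85, -2.5, 14, -14, 0, 0, 0.07],
  [0.85, -2.5, 14, -14, 0, 0, 0.07],
  [0.85, -2.5, 14, -14, 0, 0, 0.07],
  [0.85, -2.5, 14, -14, 0, 0, 0.07],
  [0.85, -2.5, 14, -14, 0, 0, 0.07],
])

```text
time: 28.88
tool_pos: [0.4751, 0.4207, 0.1579]
tool_rot: [-3.139, 0.002, 1.735]
contact_force: [0.2, -0.6, -0.3]
opening: 0.0783
grip_force: 0.0
```

>>> step_arm([
  [0.85, 0, 0, 0, 0, 0, 0],
  [0.85, 0, 0, 0, 0, 0, 0],
  [0.85, 0, 0, 0, 0, 0, 0],
])

```text
time: 29.13
tool_pos: [0.4771, 0.4192, 0.1613]
tool_rot: [3.141, 0.001, 1.735]
contact_force: [-0.0, -0.8, 0.4]
opening: 0.078
grip_force: 0.0
```

Run:
```python
from h import *
s=observe(); print(s["time"],s["tool_pos"],s["tool_rot"])
m=snap("wrist","w13"); np.save("m13.npy",m,allow_pickle=True)
for v in(100,120,130): body("w13",m,[.477,.424,.03],60,v)
```

```text
29.1333 [0.47710356 0.41919792 0.16131116] [3.14116433e+00 5.98407601e-04 1.73466018e+00]
w13 100 (88, 60, 17, 16) (np.int64(60), np.int64(60)) 197.0 [array([0.5097, 0.4254]), array([0.0153, 0.0143]), np.float64(9.544)]
w13 100 (107, 45, 13, 24) (np.int64(60), np.int64(60)) 168.0 [array([0.5234, 0.4381]), array([0.0114, 0.0218]), np.float64(11.5773)]
w13 100 (72, 27, 48, 13) (np.int64(60), np.int64(60)) 335.0 [array([0.5033, 0.457 ]), array([0.0428, 0.011 ]), np.float64(10.0353)]
w13 120 (71, 26, 49, 51) (np.int64(60), np.int64(60)) 1669.5 [array([0.5064, 0.4401]), array([0.0437, 0.0484]), np.float64(11.8542)]
w13 130 (70, 25, 50, 52) (np.int64(60), np.int64(60)) 1842.5 [array([0.506 , 0.4406]), array([0.0461, 0.0478]), np.float64(9.7987)]
```

The module has been knocked aside, so I'll measure it again with a window centred on it.

Run:
```python
from h import *
m=np.load("m13.npy",allow_pickle=True).item()
for v in(115,120,130): body("w13",m,[.507,.437,.03],60,v)
```

```text
w13 115 (37, 34, 53, 51) (np.int64(60), np.int64(60)) 1798.5 [array([0.5081, 0.4404]), array([0.0483, 0.047 ]), np.float64(10.0667)]
w13 120 (37, 34, 53, 51) (np.int64(60), np.int64(60)) 1850.5 [array([0.5083, 0.4405]), array([0.0486, 0.047 ]), np.float64(9.9662)]
w13 130 (36, 33, 55, 52) (np.int64(60), np.int64(60)) 2048.5 [array([0.5079, 0.4409]), array([0.0499, 0.0478]), np.float64(9.7987)]
```

>>> step_arm([
  [0.85, 3, 1.6, 0, 0, 0, 0.01],
  [0.85, 3, 1.6, 0, 0, 0, 0.01],
  [0.85, 3, 1.6, 0, 0, 0, 0.01],
  [0.85, 3, 1.6, 0, 0, 0, 0.01],
  [0.85, 3, 1.6, 0, 0, 0, 0.01],
])

```text
time: 29.6
tool_pos: [0.5068, 0.4353, 0.1621]
tool_rot: [3.14, -0.001, 1.744]
contact_force: [-0.8, 0.1, 0.5]
opening: 0.0777
grip_force: 0.0
```

Run:
```python
from h import *
s=observe(); print(s["time"],s["tool_pos"],s["tool_rot"])
m=snap("wrist","w14"); np.save("m14.npy",m,allow_pickle=True)
for v in(110,120,130,140): body("w14",m,[.507,.437,.03],60,v)
```

```text
29.6 [0.50680497 0.43527577 0.16207185] [ 3.14020420e+00 -5.28158484e-04  1.74387502e+00]
w14 110 (40, 34, 50, 51) (np.int64(60), np.int64(60)) 1788.5 [array([0.5103, 0.4416]), array([0.0444, 0.048 ]), np.float64(11.2207)]
w14 120 (39, 33, 52, 52) (np.int64(60), np.int64(60)) 1917.0 [array([0.5099, 0.4419]), array([0.0466, 0.0483]), np.float64(9.9031)]
w14 130 (39, 33, 52, 52) (np.int64(60), np.int64(60)) 1949.5 [array([0.5101, 0.4419]), array([0.0469, 0.0483]), np.float64(9.9031)]
w14 140 (25, 57, 16, 15) (np.int64(60), np.int64(60)) 175.0 [array([0.4815, 0.4321]), array([0.0141, 0.0134]), np.float64(9.7878)]
w14 140 (37, 32, 54, 53) (np.int64(60), np.int64(60)) 1996.0 [array([0.5093, 0.4419]), array([0.0482, 0.0497]), np.float64(11.2712)]
```

>>> step_arm([
  [0.85, 0.35, 0.15, -4, 0, 0, 0],
  [0.85, 0.35, 0.15, -8, 0, 0, 0],
  [0.85, 0.35, 0.15, -11.5, 0, 0, 0],
  [0.85, 0.35, 0.15, -13, 0, 0, 0],
  [0.85, 0.35, 0.15, -14.1, 0, 0, 0],
])

```text
time: 30.07
tool_pos: [0.5086, 0.4364, 0.0175]
tool_rot: [-3.138, 0.002, 1.745]
contact_force: [-0.2, 0.1, 0.2]
opening: 0.0783
grip_force: 0.0
```

>>> step_arm([
  [0.7, 0, 0, 0, 0, 0, 0],
  [0.4, 0, 0, 0, 0, 0, 0],
  [0.4, 0, 0, 0, 0, 0, 0],
  [0.4, 0, 0, 0, 0, 0, 0],
  [0.4, 0, 0, 0, 0, 0, 0],
])

```text
time: 30.48
tool_pos: [0.511, 0.438, 0.0217]
tool_rot: [3.139, -0.001, 1.745]
contact_force: [-0.4, 0.2, 7.8]
opening: 0.0496
grip_force: 20.0
```

>>> step_arm([
  [0.3, 0, 0, 0, 0, 0, 0],
  [0.3, 0, 0, 0, 0, 0, 0],
  [0.3, 0, 0, 0, 0, 0, 0],
  [0.3, 0, 0, 0, 0, 0, 0],
])

```text
time: 30.82
tool_pos: [0.5109, 0.438, 0.0217]
tool_rot: [3.139, -0.001, 1.745]
contact_force: [-0.1, 0.0, 6.9]
opening: 0.05
grip_force: 20.0
```

>>> step_arm([
  [0.3, 0, 0, 4, 0, 0, 0],
  [0.3, 0, 0, 8, 0, 0, 0],
  [0.3, 0, 0, 12, 0, 0, 0],
  [0.3, 0, 0, 16, 0, 0, 0],
  [0.3, 0, 0, 20, 0, 0, 0],
])

```text
time: 31.23
tool_pos: [0.5096, 0.4371, 0.2219]
tool_rot: [-3.141, 0.0, 1.745]
contact_force: [0.9, -0.7, -2.8]
opening: 0.0497
grip_force: 20.0
```

>>> step_arm([
  [0.3, 1, -17, 5.5, 0, 0, -0.05],
  [0.3, 1, -17, 5.5, 0, 0, -0.05],
  [0.3, 1, -17, 5.5, 0, 0, -0.05],
  [0.3, 1, -17, 5.5, 0, 0, -0.05],
  [0.3, 1, -17, 5.5, 0, 0, -0.05],
])

```text
time: 31.65
tool_pos: [0.5208, 0.2628, 0.2774]
tool_rot: [3.139, 0.002, 1.691]
contact_force: [1.5, 0.5, 0.2]
opening: 0.05
grip_force: 20.0
```

>>> step_arm([
  [0.3, 2, -18, 0, 0, 0, -0.06],
  [0.3, 2, -18, 0, 0, 0, -0.06],
  [0.3, 2, -18, 0, 0, 0, -0.06],
  [0.3, 2, -18, 0, 0, 0, -0.06],
  [0.3, 2, -18, 0, 0, 0, -0.06],
])

```text
time: 32.07
tool_pos: [0.5402, 0.0828, 0.2748]
tool_rot: [-3.141, 0.002, 1.631]
contact_force: [0.7, 0.3, -1.4]
opening: 0.05
grip_force: 20.0
```

>>> step_arm([
  [0.3, 1.3, -13.5, 0, 0, 0, -0.029],
  [0.3, 1.3, -13.5, 0, 0, 0, -0.029],
  [0.3, 1.3, -13.5, 0, 0, 0, -0.029],
  [0.3, 1.3, -13.5, 0, 0, 0, -0.029],
  [0.3, 1.3, -13.5, 0, 0, 0, -0.029],
])

```text
time: 32.48
tool_pos: [0.5531, -0.0506, 0.2744]
tool_rot: [-3.141, 0.0, 1.601]
contact_force: [-0.1, -0.2, -1.2]
opening: 0.0499
grip_force: 20.0
```

>>> step_arm([
  [0.3, 0, 0, 0, 0, 0, 0],
  [0.3, 0, 0, 0, 0, 0, 0],
  [0.3, 0, 0, 0, 0, 0, 0],
])

```text
time: 32.73
tool_pos: [0.553, -0.046, 0.2749]
tool_rot: [-3.142, -0.0, 1.608]
contact_force: [0.7, 0.2, -1.7]
opening: 0.05
grip_force: 20.0
```

Now descend to just above the heads (TCP about .177).

>>> step_arm([
  [0.3, 0, -0.1, -4, 0, 0, 0],
  [0.3, 0, -0.1, -7, 0, 0, 0],
  [0.3, 0, -0.1, -8.8, 0, 0, 0],
  [0.3, 0, -0.1, -9.5, 0, 0, 0],
  [0.3, 0, -0.1, -9.5, 0, 0, 0],
])

```text
time: 33.15
tool_pos: [0.5523, -0.0472, 0.1784]
tool_rot: [-3.138, -0.001, 1.607]
contact_force: [-0.6, 0.1, -0.9]
opening: 0.0499
grip_force: 20.0
```

>>> step_arm([
  [0.3, 0, 0, 0, 0, 0, 0],
  [0.3, 0, 0, 0, 0, 0, 0],
  [0.3, 0, 0, 0, 0, 0, 0],
])

```text
time: 33.4
tool_pos: [0.554, -0.0485, 0.1815]
tool_rot: [3.138, 0.001, 1.606]
contact_force: [0.2, -0.5, -2.0]
opening: 0.0497
grip_force: 20.0
```

>>> step_arm([
  [0.3, -0.1, 0.08, -0.4, 0, 0, 0],
  [0.3, -0.1, 0.08, -0.7, 0, 0, 0],
  [0.3, -0.1, 0.08, -0.9, 0, 0, 0],
  [0.3, -0.1, 0.08, -1.1, 0, 0, 0],
  [0.3, -0.1, 0.08, -1.1, 0, 0, 0],
])

```text
time: 33.82
tool_pos: [0.5518, -0.0478, 0.1683]
tool_rot: [-3.141, -0.0, 1.606]
contact_force: [-0.3, 0.0, -1.3]
opening: 0.0498
grip_force: 20.0
```

>>> step_arm([
  [0.3, 0, 0, -0.2, 0, 0, 0],
  [0.3, 0, 0, -0.4, 0, 0, 0],
  [0.3, 0, 0, -0.5, 0, 0, 0],
  [0.3, 0, 0, -0.5, 0, 0, 0],
])

```text
time: 34.15
tool_pos: [0.5522, -0.0478, 0.1644]
tool_rot: [3.141, 0.0, 1.606]
contact_force: [-2.4, 1.3, 1.7]
opening: 0.0497
grip_force: 20.0
```

>>> step_arm([
  [0.3, -0.4, -0.01, -0.1, 0, 0, 0],
  [0.3, -0.8, -0.03, -0.1, 0, 0, 0],
  [0.3, -1.2, -0.04, -0.1, 0, 0, 0],
  [0.3, -1.4, -0.05, -0.1, 0, 0, 0],
  [0.3, -1.4, -0.05, -0.1, 0, 0, 0],
])

```text
time: 34.57
tool_pos: [0.5394, -0.048, 0.1639]
tool_rot: [3.136, -0.0, 1.605]
contact_force: [3.8, 2.2, 3.8]
opening: 0.05
grip_force: 20.0
```

>>> step_arm([
  [0.3, -0.1, 0, 0, 0, 0, 0],
  [0.3, -0.2, 0, 0, 0, 0, 0],
  [0.3, -0.3, 0, 0, 0, 0, 0],
  [0.3, -0.3, 0, 0, 0, 0, 0],
])

```text
time: 34.9
tool_pos: [0.5389, -0.0481, 0.164]
tool_rot: [3.131, 0.0, 1.605]
contact_force: [12.8, 3.5, -1.7]
opening: 0.0497
grip_force: 20.0
```

>>> step_arm([
  [0.3, 0.2, 0, 0, 0, 0, 0],
  [0.75, 0.2, 0, 0, 0, 0, 0],
  [0.75, 0.2, 0, 0, 0, 0, 0],
  [0.75, 0.2, 0, 0, 0, 0, 0],
  [0.75, 0.2, 0, 0, 0, 0, 0],
])

```text
time: 35.32
tool_pos: [0.5362, -0.0483, 0.1623]
tool_rot: [-3.14, -0.0, 1.606]
contact_force: [0.1, -0.9, -0.7]
opening: 0.068
grip_force: 0.0
```

>>> step_arm([
  [0.75, 0.2, 0, 4, 0, 0, 0],
  [0.75, 0.2, 0, 8, 0, 0, 0],
  [0.75, 0.2, 0, 12, 0, 0, 0],
  [0.75, 0.2, 0, 16, 0, 0, 0],
  [0.75, 0.2, 0, 16, 0, 0, 0],
])

```text
time: 35.73
tool_pos: [0.5412, -0.0489, 0.331]
tool_rot: [3.129, 0.004, 1.606]
contact_force: [1.7, -0.4, 1.9]
opening: 0.0688
grip_force: 0.0
```

>>> step_arm([
  [0.9, 0.8, -6.6, 0, 0, 0, 0],
  [0.9, 0.8, -6.6, 0, 0, 0, 0],
  [0.9, 0.8, -6.6, 0, 0, 0, 0],
  [0.9, 0.8, -6.6, 0, 0, 0, 0],
])

```text
time: 36.07
tool_pos: [0.5467, -0.1153, 0.3219]
tool_rot: [-3.14, -0.001, 1.603]
contact_force: [0.5, 0.6, -0.5]
opening: 0.0826
grip_force: 0.0
```

Run:
```python
from h import *
s=observe(); print(s["time"],s["tool_pos"],s["tool_rot"])
m=snap("wrist","w15",(200,60,460,255),3); np.save("m15.npy",m,allow_pickle=True)
```

```text
36.0667 [ 0.54665688 -0.11534234  0.32190921] [-3.13999198e+00 -6.53815986e-04  1.60334948e+00]
```

View pics/w15.png

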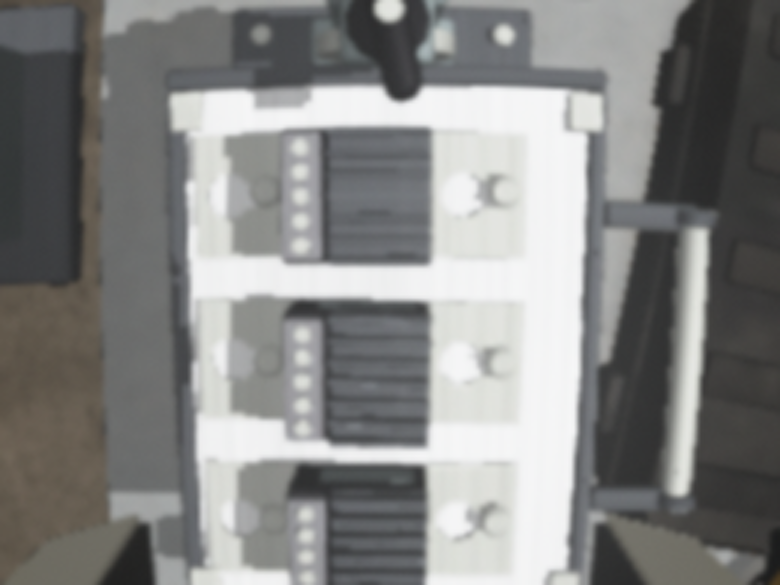

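All three modules are home: the heads sit at the bar-side ends of the slots, e.g. (500,191), (497,361) and (492,520). Next is the knob.

>>> step_arm([
  [0.35, 0, 12, -5.2, 0, 0, 0.175],
  [0.35, 0, 12, -5.2, 0, 0, 0.175],
  [0.35, 0, 12, -5.2, 0, 0, 0.175],
  [0.35, 0, 12, -5.2, 0, 0, 0.175],
  [0.35, 0, 12, -5.2, 0, 0, 0.175],
])

```text
time: 36.53
tool_pos: [0.5459, 0.0091, 0.2697]
tool_rot: [-3.139, -0.001, 1.786]
contact_force: [0.2, 0.3, -0.1]
opening: 0.0537
grip_force: 0.0
```

>>> step_arm([
  [0.35, 0, 0, 0, 0, 0, 0],
  [0.35, 0, 0, 0, 0, 0, 0],
  [0.35, 0, 0, 0, 0, 0, 0],
])

```text
time: 36.78
tool_pos: [0.5474, 0.0046, 0.2715]
tool_rot: [3.14, 0.001, 1.779]
contact_force: [0.2, -0.5, 0.1]
opening: 0.0348
grip_force: 0.0
```

>>> step_arm([
  [0.35, -0.1, 0.04, -2.5, 0, 0, 0],
  [0.35, -0.1, 0.04, -4.5, 0, 0, 0],
  [0.35, -0.1, 0.04, -6, 0, 0, 0],
  [0.35, -0.1, 0.04, -6.8, 0, 0, 0],
  [0.35, -0.1, 0.04, -7.1, 0, 0, 0],
])

```text
time: 37.2
tool_pos: [0.5457, 0.0052, 0.1989]
tool_rot: [-3.14, -0.0, 1.779]
contact_force: [0.4, 0.2, -0.0]
opening: 0.0318
grip_force: 0.0
```

>>> step_arm([
  [0.35, 0, 0, 0, 0, 0, 0],
  [0.35, 0, 0, 0, 0, 0, 0],
  [0.35, 0, 0, 0, 0, 0, 0],
])

```text
time: 37.45
tool_pos: [0.5468, 0.0058, 0.201]
tool_rot: [3.139, 0.001, 1.78]
contact_force: [-0.3, 0.2, -0.3]
opening: 0.0322
grip_force: 0.0
```

>>> step_arm([
  [0, 0, 0, 0, 0, 0, 0],
  [0, 0, 0, 0, 0, 0, 0],
  [0, 0, 0, 0, 0, 0, 0],
  [0, 0, 0, 0, 0, 0, 0],
  [0, 0, 0, 0, 0, 0, 0],
], grip_force=25)

```text
time: 37.87
tool_pos: [0.5468, 0.0063, 0.2002]
tool_rot: [3.14, 0.0, 1.781]
contact_force: [2.4, 1.6, -0.0]
opening: 0.0108
grip_force: 24.9
```

>>> step_arm([
  [0, 0, 0, 0, 0, 0, 0.12],
  [0, 0, 0, 0, 0, 0, 0.24],
  [0, 0, 0, 0, 0, 0, 0.36],
  [0, 0, 0, 0, 0, 0, 0.48],
  [0, 0, 0, 0, 0, 0, 0.6],
])

```text
time: 38.28
tool_pos: [0.5461, 0.0059, 0.2002]
tool_rot: [-3.142, 0.001, 2.386]
contact_force: [-0.2, -1.1, 3.5]
opening: 0.0106
grip_force: 25.0
```

>>> step_arm([
  [0, 0, 0, 0, 0, 0, 0.12],
  [0, 0, 0, 0, 0, 0, 0.24],
  [0, 0, 0, 0, 0, 0, 0.36],
  [0, 0, 0, 0, 0, 0, 0.48],
  [0, 0, 0, 0, 0, 0, 0.6],
])

```text
time: 38.7
tool_pos: [0.5458, 0.0052, 0.2002]
tool_rot: [-3.14, -0.0, 2.986]
contact_force: [-1.6, -4.1, 2.3]
opening: 0.0109
grip_force: 25.0
```

>>> step_arm([
  [0, 0, 0, 0, 0, 0, 0.12],
  [0, 0, 0, 0, 0, 0, 0.2],
  [0, 0, 0, 0, 0, 0, 0.2],
])

```text
time: 38.95
tool_pos: [0.5458, 0.0049, 0.2002]
tool_rot: [-3.14, -0.001, -3.1]
contact_force: [-1.5, -3.9, 2.2]
opening: 0.0107
grip_force: 25.1
```

Run:
```python
from h import *
s=observe(); print(s["tool_pos"],s["tool_rot"],s["torque"],s["opening"])
```

```text
[0.54577126 0.00491997 0.20016302] [-3.13969975e+00 -6.56576886e-04 -3.10026778e+00] [-0.81315722  0.11534323 -0.3084    ] 0.010711785861590807
```

>>> step_arm([
  [0.3, 0, 0, 0, 0, 0, 0],
  [0.3, 0, 0, 0, 0, 0, 0],
  [0.3, 0, 0, 8, 0, 0, 0],
  [0.3, 0, 0, 8, 0, 0, 0],
  [0.3, 0, 0, 8, 0, 0, 0],
])

```text
time: 39.37
tool_pos: [0.5489, 0.0062, 0.2872]
tool_rot: [-3.14, 0.012, -3.103]
contact_force: [-0.3, 0.0, 1.0]
opening: 0.0272
grip_force: 0.0
```

>>> step_arm([
  [0.3, 12, -11, 0, 0, 0, -0.12],
  [0.3, 12, -11, 0, 0, 0, -0.24],
  [0.3, 12, -11, 0, 0, 0, -0.36],
  [0.3, 12, -11, 0, 0, 0, -0.48],
  [0.3, 12, -11, 0, 0, 0, -0.6],
])

```text
time: 39.78
tool_pos: [0.6693, -0.1088, 0.2758]
tool_rot: [-3.14, -0.001, 2.57]
contact_force: [0.1, -0.2, -0.5]
opening: 0.0271
grip_force: 0.0
```

>>> step_arm([
  [0.3, 0, 0, 0, 0, 0, -0.12],
  [0.3, 0, 0, 0, 0, 0, -0.24],
  [0.3, 0, 0, 0, 0, 0, -0.36],
  [0.3, 0, 0, 0, 0, 0, -0.48],
  [0.3, 0, 0, 0, 0, 0, -0.6],
])

```text
time: 40.2
tool_pos: [0.6662, -0.1035, 0.2792]
tool_rot: [-3.142, -0.001, 1.974]
contact_force: [-1.1, 0.0, 0.4]
opening: 0.0278
grip_force: 0.0
```

>>> step_arm([
  [0.3, 0, 0, -4, 0, 0, -0.12],
  [0.3, 0, 0, -7, 0, 0, -0.24],
  [0.3, 0, 0, -7, 0, 0, -0.37],
  [0.3, 0, 0, -7, 0, 0, -0.37],
  [0.3, 0, 0, -7, 0, 0, -0.37],
])

```text
time: 40.62
tool_pos: [0.6665, -0.1036, 0.21]
tool_rot: [3.141, -0.0, 1.614]
contact_force: [-0.1, -1.6, 0.2]
opening: 0.0278
grip_force: 0.0
```

Run:
```python
from h import *
s=observe(); print(s["time"],s["tool_pos"],s["tool_rot"])
m=snap("wrist","w16"); im=cv2.imread("pics/w16_full.png")
# bar left end seen: brightness profile on rows near bar y=-.065..-.08
for y in (-.07,-.08):
    a=proj("wrist",[.63,y,.14],m);b=proj("wrist",[.70,y,.14],m)
    xs=np.linspace(.63,.70,36); print([int(im[int(round(q[1])),int(round(q[0]))].max()) for q in [proj("wrist",[x,y,.14],m) for x in xs]])
```

```text
40.6167 [ 0.66645542 -0.10362528  0.20999365] [ 3.14090919e+00 -1.46373183e-04  1.61368375e+00]
[140, 147, 147, 146, 138, 199, 211, 210, 210, 209, 210, 210, 207, 207, 177, 151, 163, 172, 196, 225, 189, 63, 51, 51, 52, 61, 73, 73, 70, 69, 60, 69, 70, 73, 74, 75]
[134, 144, 144, 145, 137, 194, 212, 211, 210, 209, 210, 208, 207, 205, 178, 146, 165, 173, 170, 190, 179, 62, 50, 50, 53, 73, 75, 75, 75, 73, 72, 70, 69, 70, 69, 69]
```

>>> step_arm([
  [0.3, -0.1, 0, -2.5, 0, 0, 0],
  [0.3, -0.1, 0, -5, 0, 0, 0],
  [0.3, -0.1, 0, -7, 0, 0, 0],
  [0.3, -0.1, 0, -7.9, 0, 0, 0],
  [0.3, -0.1, 0, -8, 0, 0, 0],
], grip_force=5)

```text
time: 41.08
tool_pos: [0.6646, -0.1037, 0.1286]
tool_rot: [-3.14, -0.001, 1.613]
contact_force: [-0.8, -0.4, 0.1]
opening: 0.0277
grip_force: 0.0
```

>>> step_arm([
  [0.3, 0, 0, 0, 0, 0, 0],
  [0, 0, 0, 0, 0, 0, 0],
  [0, 0, 0, 0, 0, 0, 0],
  [0, 0, 0, 0, 0, 0, 0],
  [0, 0, 0, 0, 0, 0, 0],
])

```text
time: 41.5
tool_pos: [0.6658, -0.104, 0.1311]
tool_rot: [3.139, 0.001, 1.611]
contact_force: [1.0, -0.1, 1.2]
opening: 0.0118
grip_force: 5.0
```

>>> step_arm([
  [0, -0.06, 0, 1.2, 0, 0, 0],
  [0, -0.25, -0.01, 2.39, 0, 0, 0],
  [0, -0.56, -0.02, 3.55, 0, 0, 0],
  [0, -0.99, -0.03, 4.68, 0, 0, 0],
  [0, -1.54, -0.05, 5.75, 0, 0, 0],
], grip_force=10)

```text
time: 41.92
tool_pos: [0.6498, -0.1045, 0.1891]
tool_rot: [3.14, 0.001, 1.611]
contact_force: [2.6, -0.7, 1.2]
opening: 0.0115
grip_force: 10.0
```

>>> step_arm([
  [0, -0.66, -0.02, 1.01, 0, 0, 0],
  [0, -1.43, -0.05, 1.94, 0, 0, 0],
  [0, -2.26, -0.08, 2.8, 0, 0, 0],
  [0, -3.2, -0.11, 3.55, 0, 0, 0],
  [0, -4.21, -0.15, 4.21, 0, 0, 0],
])

```text
time: 42.33
tool_pos: [0.6079, -0.106, 0.2322]
tool_rot: [3.137, 0.001, 1.611]
contact_force: [3.6, 0.0, 2.5]
opening: 0.0116
grip_force: 10.0
```

>>> step_arm([
  [0, 0, 0, 0, 0, 0, 0],
  [0, 0, 0, 0, 0, 0, 0],
  [0, 0, 0, 0, 0, 0, 0],
])

```text
time: 42.58
tool_pos: [0.6082, -0.1059, 0.2319]
tool_rot: [3.137, 0.001, 1.611]
contact_force: [3.9, -0.3, 10.0]
opening: 0.0116
grip_force: 10.0
```

>>> step_arm([
  [0.3, 0, 0, 0, 0, 0, 0],
  [0.3, 0, 0, 0, 0, 0, 0],
  [0.3, 0, 0, 0, 0, 0, 0],
  [0.3, 0, 0, 4, 0, 0, 0],
  [0.3, 0, 0, 8, 0, 0, 0],
])

```text
time: 43.0
tool_pos: [0.6057, -0.1054, 0.3069]
tool_rot: [-3.133, -0.003, 1.611]
contact_force: [2.4, 0.1, 0.6]
opening: 0.0275
grip_force: 0.0
```

>>> step_arm([
  [0.3, -6.2, 11, 0, 0, 0, 0.12],
  [0.3, -6.2, 11, 0, 0, 0, 0.24],
  [0.3, -6.2, 11, 0, 0, 0, 0.36],
  [0.3, -6.2, 11, 0, 0, 0, 0.48],
  [0.3, -6.2, 11, 0, 0, 0, 0.6],
])

```text
time: 43.42
tool_pos: [0.5439, 0.0064, 0.3095]
tool_rot: [-3.141, -0.001, 2.22]
contact_force: [0.1, -0.9, -0.3]
opening: 0.0278
grip_force: 0.0
```

>>> step_arm([
  [0.3, 0, 0, 0, 0, 0, 0.12],
  [0.3, 0, 0, 0, 0, 0, 0.24],
  [0.3, 0, 0, 0, 0, 0, 0.36],
  [0.3, 0, 0, 0, 0, 0, 0.48],
  [0.3, 0, 0, 0, 0, 0, 0.6],
])

```text
time: 43.83
tool_pos: [0.5449, 0.0042, 0.3086]
tool_rot: [-3.141, -0.003, 2.817]
contact_force: [-0.4, -0.5, -0.4]
opening: 0.0277
grip_force: 0.0
```

>>> step_arm([
  [0.3, 0, 0, -2, 0, 0, 0.12],
  [0.3, 0, 0, -4, 0, 0, 0.24],
  [0.3, 0, 0, -4, 0, 0, 0.37],
  [0.3, 0, 0, -4, 0, 0, 0.37],
  [0.3, 0, 0, -4, 0, 0, 0.37],
])

```text
time: 44.25
tool_pos: [0.5453, 0.0041, 0.2691]
tool_rot: [3.141, -0.001, -3.106]
contact_force: [0.9, 0.0, -0.5]
opening: 0.0277
grip_force: 0.0
```

Run:
```python
from h import *
s=observe(); print(s["time"],s["tool_pos"],s["tool_rot"])
m=snap("side","s17"); t=cv2.imread("pics/s17_full.png")
for a in (50,55,60,65,70):
    r=np.radians(a); ex=np.array([np.cos(.035),np.sin(.035),0])
    ends=[np.array([.5505,-.1095,.14])+.115*np.cos(r)*ex+[0,0,.115*np.sin(r)]+k*np.array([-.035,1,0]) for k in(-.035,0,.035)]
    q=[proj("side",e) for e in ends]; print(a,[(e.round(0).tolist(),int(t[int(e[1]),int(e[0])].max())) for e in q])
```

```text
44.25 [0.54528518 0.00411231 0.26913669] [ 3.14131025e+00 -1.34475205e-03 -3.10574931e+00]
50 [([315.0, 139.0], 135), ([311.0, 142.0], 64), ([307.0, 145.0], 151)]
55 [([317.0, 138.0], 136), ([314.0, 140.0], 106), ([310.0, 143.0], 79)]
60 [([320.0, 136.0], 132), ([316.0, 139.0], 132), ([313.0, 141.0], 66)]
65 [([323.0, 135.0], 151), ([319.0, 137.0], 118), ([316.0, 140.0], 109)]
70 [([326.0, 134.0], 138), ([322.0, 136.0], 135), ([319.0, 139.0], 120)]
```

>>> step_arm([
  [0.3, 0.07, 0.08, -2.5, 0, 0, 0],
  [0.3, 0.07, 0.08, -4.5, 0, 0, 0],
  [0.3, 0.07, 0.08, -6, 0, 0, 0],
  [0.3, 0.07, 0.08, -6.7, 0, 0, 0],
  [0.3, 0.07, 0.08, -6.9, 0, 0, 0],
])

```text
time: 44.72
tool_pos: [0.5459, 0.005, 0.1997]
tool_rot: [3.141, -0.002, -3.104]
contact_force: [-1.0, 0.5, 0.2]
opening: 0.0273
grip_force: 0.0
```

>>> step_arm([
  [0.3, 0, 0, 0, 0, 0, 0],
  [0.3, 0, 0, 0, 0, 0, 0],
  [0.3, 0, 0, 0, 0, 0, 0],
])

```text
time: 44.97
tool_pos: [0.5469, 0.0048, 0.2017]
tool_rot: [-3.141, 0.002, -3.103]
contact_force: [-0.5, 0.4, 0.1]
opening: 0.0274
grip_force: 0.0
```

>>> step_arm([
  [0, 0, 0, 0, 0, 0, 0],
  [0, 0, 0, 0, 0, 0, 0],
  [0, 0, 0, 0, 0, 0, 0],
  [0, 0, 0, 0, 0, 0, 0],
  [0, 0, 0, 0, 0, 0, 0],
], grip_force=25)

```text
time: 45.38
tool_pos: [0.5464, 0.0049, 0.2008]
tool_rot: [-3.142, 0.001, -3.103]
contact_force: [0.3, 0.3, 2.5]
opening: 0.0106
grip_force: 25.0
```

Gripped on the wing. Tighten it by 1.42 rad.

>>> step_arm([
  [0, 0, 0, 0, 0, 0, -0.12],
  [0, 0, 0, 0, 0, 0, -0.24],
  [0, 0, 0, 0, 0, 0, -0.36],
  [0, 0, 0, 0, 0, 0, -0.48],
  [0, 0, 0, 0, 0, 0, -0.6],
])

```text
time: 45.8
tool_pos: [0.5465, 0.0053, 0.2008]
tool_rot: [3.141, 0.001, 2.575]
contact_force: [2.5, 2.0, 2.0]
opening: 0.0108
grip_force: 25.0
```

>>> step_arm([
  [0, 0, 0, 0, 0, 0, -0.12],
  [0, 0, 0, 0, 0, 0, -0.24],
  [0, 0, 0, 0, 0, 0, -0.36],
  [0, 0, 0, 0, 0, 0, -0.48],
  [0, 0, 0, 0, 0, 0, -0.6],
])

```text
time: 46.22
tool_pos: [0.5469, 0.0055, 0.2008]
tool_rot: [3.14, -0.0, 1.975]
contact_force: [0.9, 2.8, 1.6]
opening: 0.0107
grip_force: 25.0
```

>>> step_arm([
  [0, 0, 0, 0, 0, 0, -0.1],
  [0, 0, 0, 0, 0, 0, -0.2],
  [0, 0, 0, 0, 0, 0, -0.2],
])

```text
time: 46.47
tool_pos: [0.547, 0.0056, 0.2008]
tool_rot: [3.139, -0.001, 1.778]
contact_force: [2.8, 3.2, 1.0]
opening: 0.0108
grip_force: 25.0
```

>>> step_arm([
  [0.25, 0, 0, 0, 0, 0, 0],
  [0.25, 0, 0, 0, 0, 0, 0],
  [0.25, 0, 0, 0, 0, 0, 0],
  [0.25, 0, 0, 4, 0, 0, 0],
  [0.25, 0, 0, 8, 0, 0, 0],
])

```text
time: 46.88
tool_pos: [0.5446, 0.0048, 0.2791]
tool_rot: [-3.135, -0.002, 1.782]
contact_force: [2.0, 0.1, 1.3]
opening: 0.023
grip_force: 0.0
```

>>> step_arm([
  [0.25, -4, 4, 4, 0, 0, 0],
  [0.25, -8, 8, 8, 0, 0, 0],
  [0.25, -12, 12, 8, 0, 0, 0],
  [0.25, -14, 15, 8, 0, 0, 0],
  [0.25, -14, 15, 8, 0, 0, 0],
])

```text
time: 47.3
tool_pos: [0.4151, 0.1435, 0.358]
tool_rot: [3.141, 0.0, 1.781]
contact_force: [0.7, 0.5, -0.3]
opening: 0.023
grip_force: 0.0
```

>>> step_arm([
  [0.25, 0, 0, 0, 0, 0, 0],
  [0.25, 0, 0, 0, 0, 0, 0],
  [0.25, 0, 0, 0, 0, 0, 0],
])

```text
time: 47.55
tool_pos: [0.4167, 0.1427, 0.3572]
tool_rot: [3.142, 0.001, 1.782]
contact_force: [0.9, -0.5, -0.1]
opening: 0.0227
grip_force: 0.0
```

Run:
```python
from h import *
s=observe(); print(s["time"],s["tool_pos"],s["tool_rot"])
ex=np.array([np.cos(.035),np.sin(.035),0]);ey=np.array([-ex[1],ex[0],0])
for n in ("side","top"):
    m=snap(n,n+"18"); t=cv2.imread(f"pics/{n}18_full.png").max(2)
    for a in range(50,75,5):
        r=np.radians(a)
        print(n,a,[(q:=proj(n,np.array([.5505,-.1095,.14])+.115*np.cos(r)*ex+[0,0,.115*np.sin(r)]+k*ey)).round(0).tolist()+[int(t[int(round(q[1])),int(round(q[0]))])] for k in(-.035,-.02,0,.02,.035)])
t=cv2.imread("pics/top18_full.png").max(2)
u=int(proj("top",[.608,-.11,.24])[0]); print(u,t[150:225,u].tolist(), t[150:225,u-6].tolist())
```

```text
47.55 [0.41668476 0.14271557 0.35718031] [3.14150747e+00 6.48818557e-04 1.78208635e+00]
side 50 [[315.0, 139.0, 123], [313.0, 140.0, 106], [311.0, 142.0, 62], [309.0, 143.0, 86], [307.0, 145.0, 154]]
side 55 [[317.0, 138.0, 118], [316.0, 139.0, 113], [314.0, 140.0, 110], [311.0, 142.0, 62], [310.0, 143.0, 68]]
side 60 [[320.0, 136.0, 119], [318.0, 137.0, 124], [316.0, 139.0, 113], [314.0, 140.0, 110], [313.0, 141.0, 79]]
side 65 [[323.0, 135.0, 89], [321.0, 136.0, 107], [319.0, 137.0, 113], [317.0, 139.0, 112], [316.0, 140.0, 114]]
side 70 [[326.0, 134.0, 146], [324.0, 135.0, 87], [322.0, 136.0, 93], [320.0, 138.0, 127], [319.0, 139.0, 133]]
top 50 [[415.0, 155.0, 16], [410.0, 155.0, 29], [403.0, 155.0, 42], [396.0, 155.0, 135], [391.0, 155.0, 142]]
top 55 [[415.0, 157.0, 126], [410.0, 157.0, 148], [403.0, 157.0, 126], [396.0, 157.0, 167], [391.0, 157.0, 163]]
top 60 [[416.0, 159.0, 214], [411.0, 159.0, 215], [404.0, 160.0, 179], [397.0, 160.0, 179], [391.0, 160.0, 177]]
top 65 [[416.0, 162.0, 152], [411.0, 162.0, 152], [404.0, 162.0, 135], [397.0, 163.0, 154], [392.0, 163.0, 151]]
top 70 [[417.0, 165.0, 157], [411.0, 165.0, 157], [404.0, 165.0, 156], [397.0, 165.0, 159], [392.0, 166.0, 142]]
404 [16, 16, 21, 31, 43, 43, 46, 122, 203, 215, 179, 134, 135, 154, 158, 156, 137, 83, 49, 58, 91, 117, 123, 121, 113, 98, 97, 99, 102, 102, 100, 97, 84, 44, 21, 24, 27, 27, 27, 36, 52, 60, 59, 42, 35, 35, 37, 48, 85, 117, 93, 79, 84, 90, 91, 93, 93, 91, 91, 91, 91, 81, 57, 55, 71, 83, 84, 82, 85, 85, 89, 94, 112, 140, 149] [17, 21, 20, 23, 65, 121, 151, 173, 202, 212, 179, 136, 138, 154, 160, 158, 138, 83, 49, 52, 81, 115, 122, 120, 111, 96, 96, 97, 98, 102, 105, 101, 84, 43, 20, 25, 26, 27, 27, 35, 59, 74, 57, 39, 34, 32, 34, 44, 75, 99, 80, 78, 84, 90, 93, 93, 92, 92, 92, 92, 91, 81, 59, 56, 72, 90, 93, 92, 93, 93, 94, 93, 94, 95, 95]
```

The top view puts the bar's bright line at row 159, which matches a lean of about 59°. The knob is tight and the arm is clear, so I'll hand in.

```bash
python3 -c "
from cell import *
print(hand_in())"
```

```text
the job is handed in; nothing more can be done
None
```

The job is handed in: all three modules are locked home on their studs and the frame is locked leaning towards the robot at about 59 degrees, measured from the top camera. I didn't touch the loupe.

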